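Fit a screen frame's hinge to its block and hold it for the pin

ROBOT

A 7-joint arm with a two-finger parallel gripper is mounted at the origin on the work surface. World frame = base frame: x ahead of the robot, y to its left, z up, the work surface at z = 0. Lengths are in m, angles in degrees, forces in N, time in s.
With the tool pointing down it reaches from about 0.425 to 0.875 m from the base axis. Payload 4.7 kg.
Tool frame: the origin (TCP) lies on the mounting face of the last link; the fingertips stand 182 mm ahead of it and the grasp point (between the pads) lies env.grip_depth ahead of it (env.grip_depth is the distance from the TCP to the grasp point, in m); x points along the fingers, y is the direction in which the jaws open and shut, and the axes are right-handed (so a half turn about x gives the same grasp; the last joint's range is limited). The gripper opens to 87 mm and grips with 3 to 60 N. Pads are 19 mm wide; open, the fingers measure 117 mm over their backs; the gripper's body (75 mm by 190 mm) begins 51 mm behind the grasp point.
Start: joints at [-71.213, 18.392, -4.016, 83.108, 1.295, 78.541, -3.26], TCP at [0.201, 0.618, 0.405] pointing down, gripper open.
Joint ranges: [-163.93, 163.93], [-17.29, 119.83], [-79.2, 71.16], [3.27, 140.29], [-89.18, 269.18], [5.43, 117.66], [-154.24, 154.24]. Speed limits (degrees/s): [147.25, 147.25, 180, 180, 180, 180, 180].

INTERFACE

Orientations are given as [roll, pitch, yaw] about the fixed x, y, z axes, in that order (R = Rz(yaw) Ry(pitch) Rx(roll)).
In Python, from cell import sensors, viewer, env gives the robot as it stands.
- The arm moves only by the tool carry_out, never from a script. Its argument "moves" is a list of rows, each a list of 4 numbers: the shift along the world's x, y, z in cm, then the turn about the world's z in rad. In form: [[tx, ty, tz, spin], ...]. A call has 1 to 12 rows; each row shifts and turns the pose as measured when the row begins; what a row does not reach is not made up. A row lasts 1/10 s, in which the tool goes at most 50 mm and 8.59 degrees, less where a joint would pass 70% of its speed; a pose out of reach is approached as far as the arm can. A call with a gripper value outside its range is refused whole. "hand" is the finger opening in cm, from 0 to 8.7, set as the call begins (left out, the last holds). The fingers move at their own pace and stop on an object; "force" is the grip in N (left out, the last holds). Time passes only in rows, so rows that do not move let the fingers close. It gives the time, the measured TCP pose, the force and the opening at its end, in the units of the state.
- sensors.get_obs(): the state, without advancing time (a new reading comes with each control period).
- viewer.read_camera(name): name is "scene" or "top" or "wrist"; returns the picture (384x512x3 uint8, red, green, blue); there is no depth.
- viewer.camera_model(name): a dict with "K" (3x3 intrinsics, pixels), "extrinsics" (4x4, takes a point from world to camera coordinates). Camera axes: x right, y down, z forward; pixel columns grow to the right and rows downward; lengths in m; the calibration is good to about 2 mm. A picture is of the moment at which its call begins: read the wrist's pose just before it. camera_model takes no time and is no camera call; for the wrist camera it gives the pose at the moment of the call.
- env.sign_off(): hands the job in, once; it reports no verdict.
The state is a dict: "time_s": time; "qpos": joint angles; "joint_velocities": joint speeds; "effort": joint torques, N m; "tool_pos": TCP position; "tool_rot": TCP orientation; "force": force on the tool from outside, world axes, zero at the start; "wrist_torque": the same for the moment, N m; "grip_width": finger opening in m.
Only numpy, scipy, OpenCV 4.12 (cv2) and the standard library are available. Lean on these libraries where they do the work, as an engineer would, in place of code of your own. Each camera call takes 0.05 s, during which the arm holds its last target. There are 200 camera calls.

TASK

First push or slide the upright hinge block along the white base board until it sits square and flush in the fence corner, against both fences. Then pick up the small wooden frame, bring its hinge knuckle in between the block's two knuckles so that all three holes line up and a hinge pin could be slipped through, and finish while holding it there still in the gripper: the gripper alone carries the frame, nothing is let go, and the block stays home in the corner. Leave the hinge pin, the squeegee, the tape roll and the ink jar where they are.

Things in the scene. Friction and masses are not known exactly. Their poses are not given: they have to be found in the camera images.
- corner (a point): Inner corner of the two wooden fences on the white base board (200 x 280 mm, 12 mm thick, fixed, turned up to 0.15 rad), at the board's top. x points away from the robot through the far fence, y left through the end fence: inner faces are x = 0 and y = 0. Free board to x = -180, y = -260 mm. Fences 18 mm wide, 18 mm high; far one along the whole board, end one to x = -62 mm.
- block_center (a point): Centre of the loose pale wooden hinge block, 40 (x) x 160 (y) x 75 mm high, 0.4 kg, upright on the board; its centre 30 to 55 mm short of home each way, turned up to 0.25 rad. Two steel knuckles on its -x face (robot side) reach up to 45 mm above the board; above that it can be gripped across the 40 mm. Home: at x -20, y -80, z 37.5 mm of corner, axes parallel (+x face and +y end on the fences).
- block_holes (a point): On the block: middle of the gap between its two knuckles, on their holes' line, 31 mm from the block's centre along its -x (11 mm out from the face), 36 mm above the board. Axes as the block's; holes run along y. Knuckles: steel tubes 18 mm outside, 12 mm hole, 22 mm long, 30 mm gap between.
- frame_center (a point): Centre of the small bare wooden frame, flat on the table at the left or right, half-way up its 24 mm. 110 (x) x 170 mm (y), outer rails 20 mm wide; a middle rail 24 mm wide, 70 mm long runs along x through the centre between two open windows 70 x 53 mm: grip across it, fingers in the windows. 0.28 kg, balanced near the centre. Knuckle on its +x side. Yaw within 0.3 rad of zero.
- frame_hole (a point): Centre of the frame's one knuckle, a steel tube 18 mm outside, 12 mm hole, 24 mm long, hole along y; 68 mm from the frame's centre along its +x (13 mm out from the rail), at half its height. Axes as the frame's. Lined up when it coincides with block_holes, y axes parallel; frame and block +x then point the same way, frame's underside 24 mm above the board.
- jig: The base board with its two fences, fixed. Origin at the centre of the board's underside, on the table; axes as corner.
- pin: Bystander: the hinge pin, a steel rod 7 mm thick, 100 mm long with a 12 mm head, lying across in front of the board, nearest the robot. Origin at its middle, on the table.
- squeegee_center (a point): Bystander: a squeegee lying on the table on the side that the frame is not, 150 mm long (y), 80 mm wide, 34 mm high, dark wood with a rubber blade. Point near the middle of its handle.
- tape: Bystander: roll of tape lying flat to the right of the board, 100 mm across, 25 mm high. Origin at its underside.
- jar: Bystander: white ink jar to the left of the board, 60 mm across, 70 mm high. Origin at its underside.
Mind the look-alikes: they are no part of the job. What is shaped like the part that bears block_center but orange is not meant. There is more than one size of the part that bears frame_center; the job needs the larger.

How it is judged (in metres and radians):
On the way, in this order (a step that is already met when the one before it is completed fails the run):
1. the hinge block sits square and flush in the fence corner (x of block_center in the frame of corner between -0.0235 and -0.0165 m and y of block_center in the frame of corner between -0.0835 and -0.0765 m and angle between the x axis of block_center and the x axis of corner, either way round below 0.04 rad and z of block_center in the frame of corner between 0.034 and 0.041 m), for 0.2 s.
2. the frame is lifted clear of the table, the block still home (all of step 1 and height (world z) of frame_center above 0.03 m), for 0.2 s.
At the end, for the whole second after the job is handed in: Block within 3.5 mm of home, 0.04 rad of square, on the board; frame's hole within 3 mm of the block's holes (each way across the axis; 4 mm along it), parallel within 0.07 rad; gripper holds the frame still, off the board, pressing on the block with under 2 N (all of step 1 and x of frame_hole in the frame of block_holes between -0.003 and 0.003 m and y of frame_hole in the frame of block_holes between -0.004 and 0.004 m and z of frame_hole in the frame of block_holes between -0.003 and 0.003 m and angle between the y axis of frame_hole and the y axis of block_holes, either way round below 0.07 rad and contact force between the fingers and frame above 1 N and contact force between frame and jig below 0.2 N and contact force between frame and block below 2 N and linear speed of each of frame, block below 0.02 m/s); the arm keeps its last pose, push and grip.
It fails at once if the squeegee is disturbed (moved over 40 mm) (distance of squeegee_center from where it was at the start of the episode above 0.04 m).
It fails at once if the jar is disturbed (moved over 40 mm) (distance of jar from where it was at the start of the episode above 0.04 m).
It fails at once if the tape is disturbed (moved over 40 mm) (distance of tape from where it was at the start of the episode above 0.04 m).
It fails at once if the pin is disturbed (moved over 40 mm) (distance of pin from where it was at the start of the episode above 0.04 m).
It also fails if it takes over 58 s, if anything falls off the work surface, if the arm or the gripper's body presses on something with over 40 N, if the wrist force passes 120 N, or if a joint passes its speed limit or range.

## Working session

There is one attempt and no reset: what is moved stays moved. The work goes in short steps, Python scripts to look and compute and a tool call to move; the robot and the scene stay as the last step left them, time stands still between calls to the robot, and variables do not carry over. Pictures are saved under pics/ and viewed, about 8 in all and at most 12, crops included, and the job is handed in when it is done.

Besides the shell and the picture viewer there is one more tool, called after "Emit:" as name([rows], argument=value, ...), one row to a line, values as JSON. carry_out: Moves the arm, as the interface text tells. Its arguments: {"type":"object","properties":{"moves":{"type":"array"},"hand":{"type":"number"},"force":{"type":"number"}},"required":["moves"]}

```bash
ls; mkdir -p pics; python3 - <<'E'
from cell import sensors,viewer,env
import cv2,numpy as np
o=sensors.get_obs();print(o);print(env.grip_depth)
for n in ("top","scene"):
    im=viewer.read_camera(n);cv2.imwrite(f"pics/{n}0.png",im[...,::-1])
    m=viewer.camera_model(n);print(n,np.round(m["K"],2).tolist(),np.round(m["extrinsics"],4).tolist())
    if n=="top":t=im
    else:s=im
cv2.imwrite("pics/top0x.png",cv2.resize(t,(800,600),interpolation=cv2.INTER_CUBIC)[...,::-1])
cv2.imwrite("pics/scene0x.png",cv2.resize(s,(800,600),interpolation=cv2.INTER_CUBIC)[...,::-1])
E
```

```text
pics
{'time_s': 0.0, 'qpos': array([-71.21354882,  18.43944881,  -4.01524071,  83.17512826,
         1.29602907,  78.54107194,  -3.25971798]), 'joint_velocities': array([-0.03588735,  0.10822475, -0.00361135, -0.01330116,  0.05298155,
        0.11202897, -0.06142946]), 'effort': array([-6.89612830e-05, -4.91294217e+01, -4.03931066e-01, -3.12520158e+01,
       -6.38339971e-02,  4.40702587e-02,  1.99071592e-04]), 'tool_pos': array([0.20060315, 0.61805271, 0.40365475]), 'tool_rot': array([ -86.4303911 ,   89.88943691, -104.40687611]), 'force': array([ 0.0256907 , -0.12233114, -0.4862494 ]), 'wrist_torque': array([-0.05008174, -0.02256997,  0.00035012]), 'grip_width': 0.0869100143504935}
0.1635
top [[360.36, 0.0, 253.39], [0.0, 360.36, 189.04], [0.0, 0.0, 1.0]] [[-0.0777, -0.997, -0.0004, 0.0229], [-0.9766, 0.0762, -0.2012, 0.4942], [0.2006, -0.0152, -0.9796, 1.1034], [0.0, 0.0, 0.0, 1.0]]
scene [[476.59, 0.0, 262.3], [0.0, 476.59, 192.68], [0.0, 0.0, 1.0]] [[-0.8884, 0.4587, 0.0159, 0.4531], [0.2294, 0.4738, -0.8502, -0.0553], [-0.3975, -0.7517, -0.5262, 1.7417], [0.0, 0.0, 0.0, 1.0]]
```

View pics/top0x.png

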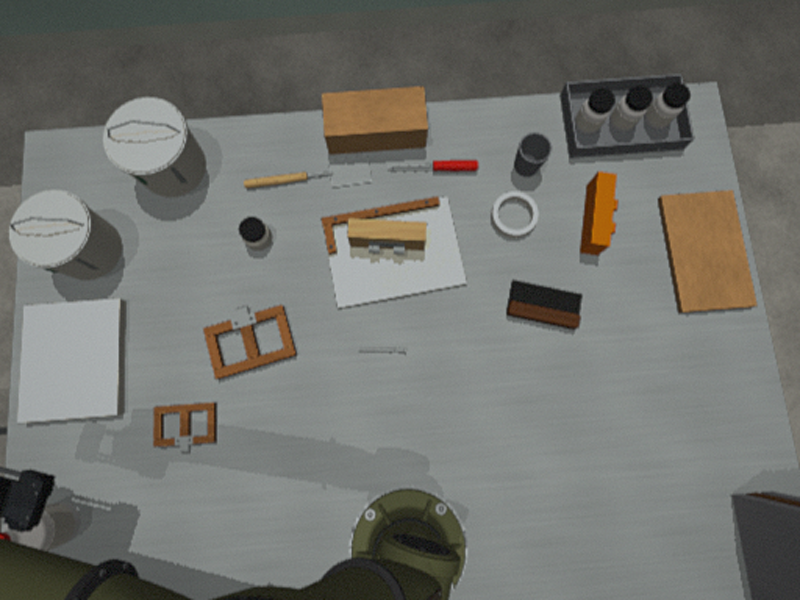

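View pics/scene0x.png

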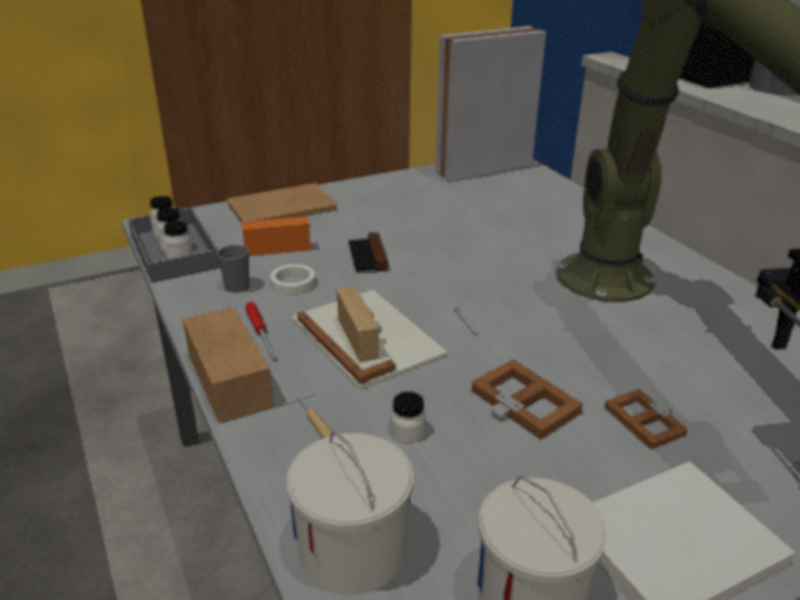

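Candidates in the top picture (800x600 view):
- **Block:** pale block at (388,238) on the board. The orange one at (600,215) is a decoy.
- **Frame:** large frame at (250,342). The small one at (185,425) is a decoy.
- **Bystanders:** pin (382,350), squeegee (545,305), tape (515,214), jar (254,234).

I choose the pale block and the large frame, and check both in a close crop.

```bash
cat > h.py <<'E'
import numpy as np,cv2
from cell import sensors,viewer,env
def model(n):
    m=viewer.camera_model(n);return np.array(m["K"]),np.array(m["extrinsics"])
def ray(K,E,uv,z):
    "world point at height z seen at pixel uv"
    R,t=E[:3,:3],E[:3,3];c=-R.T@t
    d=R.T@np.linalg.inv(K)@np.array([uv[0],uv[1],1.]);return c+d*(z-c[2])/d[2]
def proj(K,E,P):
    P=np.atleast_2d(P)@E[:3,:3].T+E[:3,3];p=P@K.T;return p[:,:2]/p[:,2:]
def crop(im,x,y,w,h,s,name):
    c=cv2.resize(im[y:y+h,x:x+w],None,fx=s,fy=s,interpolation=cv2.INTER_CUBIC)
    cv2.imwrite(name,c[...,::-1]);return c
E
python3 - <<'E'
from h import *
im=cv2.imread("pics/top0.png")[...,::-1]
a=crop(im,200,122,104,78,5,"pics/_.png");b=crop(im,125,190,70,60,4,"pics/_.png")
c=np.zeros((390,800,3),np.uint8);c[:,:520]=a;c[:240,520:800]=b
cv2.imwrite("pics/crop1.png",c[...,::-1])
E
```

```text
(no output)
```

View pics/crop1.png

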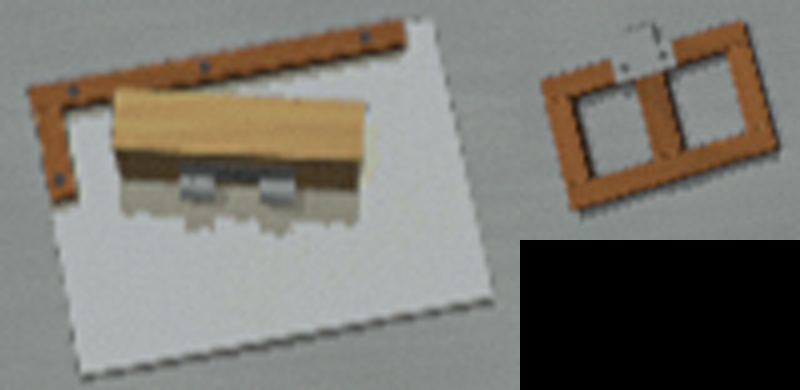

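The crop shows the pale block with two steel knuckles on the robot side, standing on the board. Its top corners are at (115,90), (367,100), (362,160) and (115,152). It also confirms the large frame, with its knuckle on the far side. Next I compute poses.

```bash
python3 - <<'E'
from h import *
K,E=model("top")
B=lambda x,y:((x+.5)/5-.5+200,(y+.5)/5-.5+122)
F=lambda x,y:((x-520+.5)/4-.5+125,(y+.5)/4-.5+190)
def show(n,pts,z,f):
    P=np.array([ray(K,E,f(*p),z)[:2] for p in pts]);print(n,np.round(P,4).tolist(),"sides",np.round(np.linalg.norm(np.roll(P,-1,0)-P,axis=1),3), "ang",np.round([np.arctan2(*(b-a)[::-1]) for a,b in zip(P,np.roll(P,-1,0))],3));return P
show("board bl br tr",[(82,373),(492,297),(435,18)],.012,B)
show("fence outer TL, TR, ",[(28,90),(405,22)],.030,B)
show("endfence",[(52,203),(76,197)],.030,B)
P=show("blocktop",[(115,90),(367,100),(362,160),(115,152)],.087,B);print(P.mean(0))
P=show("frame",[(542,83),(744,22),(779,147),(580,210)],.024,F);print(P.mean(0))
print("knuckle",ray(K,E,F(640,40),.02))
for n,p,z in [("jar",(253,228),.07),("pinL",(360,350),.005),("pinR",(405,352),.005),("sq",(545,305),.03),("tape",(515,214),.025)]:
    print(n,ray(K,E,(p[0]*.64,p[1]*.64),z).round(3))
m=viewer.camera_model("wrist");Kw,Ew=model("wrist");print(Kw.round(1).tolist());R,t=Ew[:3,:3],Ew[:3,3];print("cam pos",(-R.T@t).round(4),"fwd",R[2].round(3),"right",R[0].round(3))
from scipy.spatial.transform import Rotation as Ro
o=sensors.get_obs();print(Ro.from_euler("xyz",o["tool_rot"],degrees=True).as_matrix().round(3))
E
```

```text
board bl br tr [[0.4879, 0.1086], [0.518, -0.1661], [0.7166, -0.1473]] sides [0.276 0.2   0.343] ang [-1.462  0.095  2.3  ]
fence outer TL, TR,  [[0.6799, 0.1321], [0.7083, -0.1245]] sides [0.258 0.258] ang [-1.461  1.681]
endfence [[0.6002, 0.1202], [0.6031, 0.1042]] sides [0.016 0.016] ang [-1.394  1.748]
blocktop [[0.6549, 0.0703], [0.6358, -0.0892], [0.5964, -0.0825], [0.6138, 0.0728]] sides [0.161 0.04  0.156 0.041] ang [-1.69   2.974  1.459 -0.061]
[ 0.62523198 -0.00713498]
frame [[0.4606, 0.3873], [0.4981, 0.2224], [0.3939, 0.1982], [0.3562, 0.3581]] sides [0.169 0.107 0.164 0.108] ang [-1.347 -2.913  1.803  0.273]
[0.42720594 0.29149526]
knuckle [0.49056537 0.30844911 0.02      ]
jar [0.655 0.268 0.07 ]
pinL [0.393 0.068 0.005]
pinR [ 0.382 -0.026  0.005]
sq [ 0.454 -0.323  0.03 ]
tape [ 0.658 -0.286  0.025]
[[284.0, 0.0, 256.0], [0.0, 284.0, 195.1], [0.0, 0.0, 1.0]]
cam pos [0.134  0.6379 0.3838] fwd [ 0.242 -0.081 -0.967] right [ 0.309  0.951 -0.002]
[[-0.     0.309  0.951]
 [-0.002  0.951 -0.309]
 [-1.    -0.002  0.   ]]
```

Emit:
carry_out([
  [2.8,-4.1,0,-0.1],
  [2.8,-4.1,0,-0.1],
  [2.8,-4.1,0,-0.1],
  [2.8,-4.1,0,-0.1],
  [2.8,-4.1,0,-0.1],
  [2.8,-4.1,0,-0.1],
  [2.0,-3.0,0,-0.1],
  [0,0,0,0],
  [0,0,0,0],
], hand=8.7)

```text
time_s: 1.0
tool_pos: [0.388, 0.3322, 0.3981]
tool_rot: [-104.4, 89.5, -164.0]
force: [-0.4, 0.2, 0.7]
grip_width: 0.0871
```

```bash
python3 - <<'E'
from h import *
K,E=model("wrist");im=viewer.read_camera("wrist");np.savez("pics/w1.npz",K=K,E=E,im=im)
print(sensors.get_obs()["tool_pos"],sensors.get_obs()["tool_rot"],np.abs(sensors.get_obs()["joint_velocities"]).max())
cv2.imwrite("pics/w1.png",cv2.resize(im,(800,600),interpolation=cv2.INTER_CUBIC)[...,::-1])
E
```

```text
[0.38822556 0.33202956 0.39810403] [ -97.51566252   89.54962148 -157.11840517] 1.0450129049369232
```

View pics/w1.png

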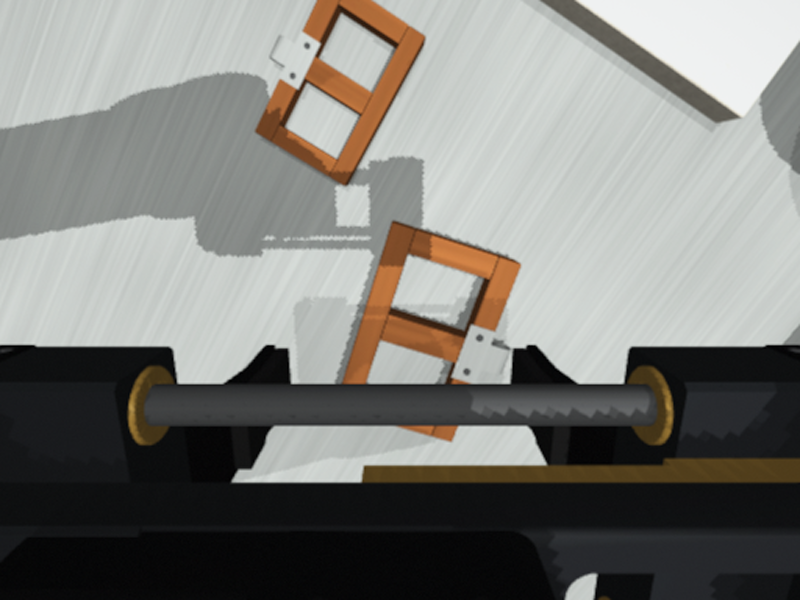

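The wrist picture shows the large frame below the gripper: end-rail corners (393,222) and (520,263), other corner (452,440), knuckle near (485,352). The gripper bars hide the lower half.

```bash
python3 - <<'E'
from h import *
d=np.load("pics/w1.npz");K,E=d["K"],d["E"]
f=lambda p:((p[0]+.5)*.64-.5,(p[1]+.5)*.64-.5)
P=np.array([ray(K,E,f(p),.024)[:2] for p in [(393,222),(520,263),(452,440)]]);print(P.round(4))
a,b=P[1]-P[0],P[2]-P[1];print(np.linalg.norm(a),np.linalg.norm(b),np.arctan2(a[1],a[0]),np.arctan2(-b[0],b[1])+np.pi,"centre",(P[0]+P[2])/2)
# predicted centre seen in top?
E
```

```text
[[0.3575 0.3644]
 [0.4618 0.3879]
 [0.4997 0.2247]]
0.1069456630261265 0.16759662269559666 0.222194879439691 0.2279063667205694 centre [0.42858308 0.29451053]
```

Emit:
carry_out([
  [2.8,-4.1,0,-0.09],
  [2.8,-4.1,0,-0.09],
  [2.8,-4.1,0,-0.09],
  [2.8,-4.1,0,-0.09],
  [2.8,-4.1,0,-0.09],
  [2.8,-4.1,0,-0.09],
  [2.8,-4.1,0,-0.09],
  [2.8,-4.1,0,-0.09],
  [0,-4.5,0,0],
  [0,-4.5,0,0],
  [0,0,0,0],
  [0,0,0,0],
])

```text
time_s: 2.25
tool_pos: [0.614, -0.0774, 0.3937]
tool_rot: [-98.8, 89.4, 161.6]
force: [-1.2, 0.1, -0.6]
grip_width: 0.0871
```

```bash
python3 - <<'E'
from h import *
K,E=model("wrist");im=viewer.read_camera("wrist");np.savez("pics/w2.npz",K=K,E=E,im=im)
print(sensors.get_obs()["tool_pos"],sensors.get_obs()["tool_rot"],np.abs(sensors.get_obs()["joint_velocities"]).max())
cv2.imwrite("pics/w2.png",cv2.resize(im,(800,600),interpolation=cv2.INTER_CUBIC)[...,::-1])
E
```

```text
[ 0.61380469 -0.07787783  0.3937604 ] [-91.87434378  89.45017063 168.52008758] 0.9189066130935862
```

View pics/w2.png

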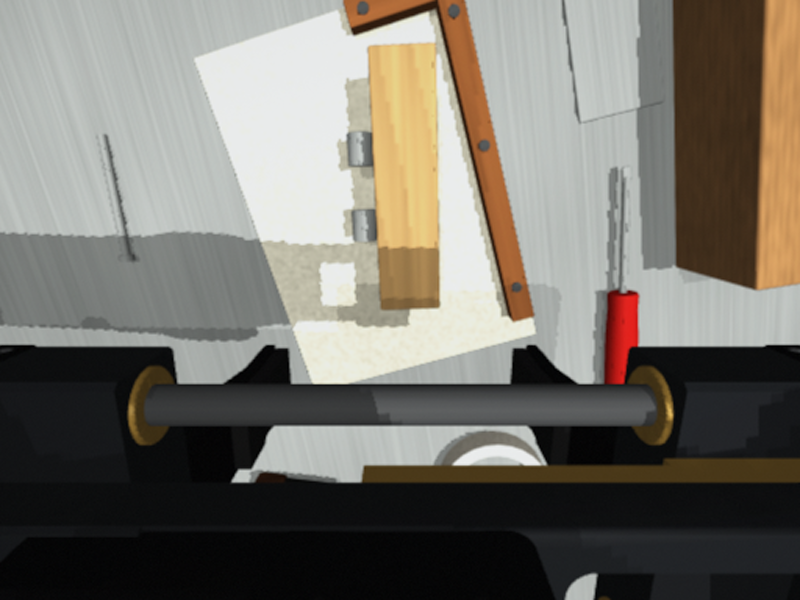

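The picture shows:
- **Block:** top corners (370,45), (436,43), (439,306), (381,308).
- **Fences:** inner corner near (436,9), far-fence inner edge to (513,320), end-fence inner edge to (353,33).
- **Board:** corners (195,58), (313,384), (535,332).

```bash
python3 - <<'E'
from h import *
d=np.load("pics/w2.npz");K,E=d["K"],d["E"]
f=lambda p:((p[0]+.5)*.64-.5,(p[1]+.5)*.64-.5)
def S(n,pts,z):
    P=np.array([ray(K,E,f(p),z)[:2] for p in pts]);D=np.diff(P,axis=0)
    print(n,P.round(4).tolist(),np.linalg.norm(D,axis=1).round(4),np.arctan2(D[:,1],D[:,0]).round(3));return P
P=S("block",[(370,45),(436,43),(439,306),(381,308),(370,45)],.087);print(P[:4].mean(0))
S("board",[(195,58),(313,384),(535,332)],.012)
S("fence in",[(353,33),(436,9),(513,320)],.030)
S("pin",[(103,135),(130,260)],.005)
E
```

```text
block [[0.6183, 0.0724], [0.6561, 0.0669], [0.635, -0.089], [0.5965, -0.084], [0.6183, 0.0724]] [0.0382 0.1573 0.0388 0.1579] [-0.144 -1.706  3.012  1.432]
[ 0.62650323 -0.00843354]
board [[0.4875, 0.1075], [0.5171, -0.1621], [0.715, -0.1458]] [0.2712 0.1986] [-1.461  0.082]
fence in [[0.6068, 0.0981], [0.6653, 0.1027], [0.6941, -0.126]] [0.0588 0.2306] [ 0.079 -1.446]
pin [[0.3978, 0.0694], [0.3871, -0.0291]] [0.0991] [-1.679]
```

Emit:
carry_out([
  [0.6,3.5,-1.5,0.015],
  [0.6,3.5,-1.5,0.015],
  [0,0,-4,0],
  [0,0,-2,0],
  [0,0,0,0],
  [0,0,0,0],
], hand=8.7)

```text
time_s: 2.9
tool_pos: [0.6263, 0.0099, 0.3016]
tool_rot: [-125.1, 89.4, 138.3]
force: [0.1, 0.2, 0.7]
grip_width: 0.0869
```

Emit:
carry_out([
  [0,-1.8,0,-0.02],
  [0,0,-2,0],
  [0,0,-2,0],
  [0,0,0,0],
  [0,0,0,0],
])

```text
time_s: 3.4
tool_pos: [0.6288, -0.0136, 0.2691]
tool_rot: [147.9, 89.6, 49.8]
force: [0.7, 0.4, 0.8]
grip_width: 0.0872
```

Emit:
carry_out([
  [-0.2,0.5,-1,0],
  [0,0,-1,0],
  [0,0,-0.4,0],
  [0,0,0,0],
  [0,0,0,0],
])

```text
time_s: 3.9
tool_pos: [0.6278, -0.0094, 0.2468]
tool_rot: [130.3, 89.3, 32.2]
force: [-0.3, -0.4, -0.2]
grip_width: 0.087
```

Good position. I grip the block with moderate force.

Emit:
carry_out([
  [0,0,-0.2,0],
  [0,0,0,0],
  [0,0,0,0],
  [0,0,0,0],
  [0,0,0,0],
  [0,0,0,0],
  [0,0,0,0],
  [0,0,0,0],
], hand=3.5, force=20)

```text
time_s: 4.7
tool_pos: [0.6273, -0.0092, 0.2452]
tool_rot: [138.0, 89.4, 40.0]
force: [0.4, -0.5, -1.0]
grip_width: 0.0403
```

Emit:
carry_out([
  [0,0,0,0.08],
  [0,0,0,0.08],
  [0,0,0,0.08],
  [0,0,0,0],
  [0,0,0,0],
])

```text
time_s: 5.2
tool_pos: [0.6283, -0.01, 0.2451]
tool_rot: [118.9, 89.2, 34.9]
force: [-1.4, 0.3, 1.1]
grip_width: 0.0403
```

```bash
python3 - <<'E'
from h import *
K,E=model("wrist");im=viewer.read_camera("wrist");np.savez("pics/w3.npz",K=K,E=E,im=im)
o=sensors.get_obs();print(o["tool_pos"],o["tool_rot"],o["force"],o["wrist_torque"])
cv2.imwrite("pics/w3.png",cv2.resize(im,(800,600),interpolation=cv2.INTER_CUBIC)[...,::-1])
E
```

```text
[ 0.62833921 -0.0099999   0.24510293] [118.57164925  89.22581899  34.5794071 ] [-0.43725941  1.42649014 -0.08257206] [-0.05030707  0.194498    0.0876595 ]
```

View pics/w3.png

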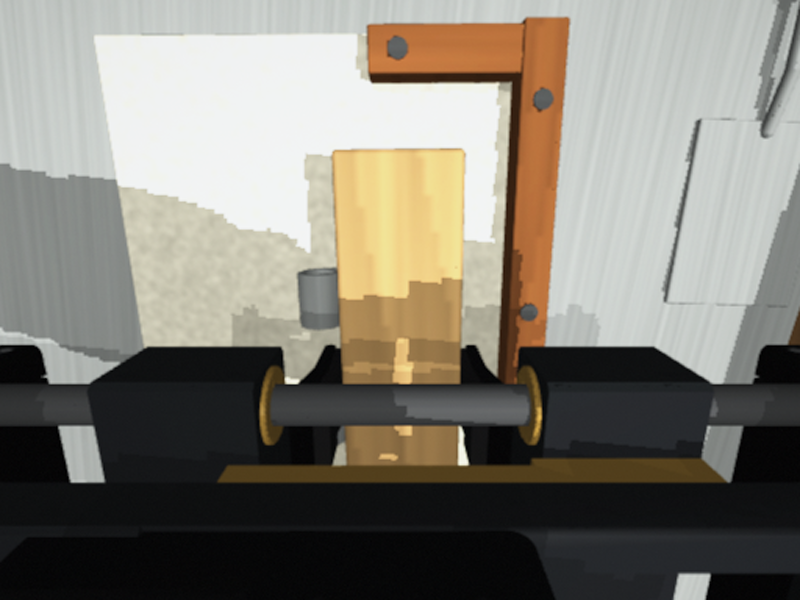

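Gripped and turned. The block end edge is at (334,150)-(464,150). The end-fence inner edge is (370,72)-(522,73), and the far-fence inner edge is (522,73)-(515,350).

```bash
python3 - <<'E'
from h import *
d=np.load("pics/w3.npz");K,E=d["K"],d["E"]
f=lambda p:((p[0]+.5)*.64-.5,(p[1]+.5)*.64-.5)
def S(n,pts,z):
    P=np.array([ray(K,E,f(p),z)[:2] for p in pts]);D=np.diff(P,axis=0)
    print(n,P.round(4).tolist(),np.linalg.norm(D,axis=1).round(4),np.arctan2(D[:,1],D[:,0]).round(3));return P
b=S("block",[(340,300),(334,150),(464,150),(462,300)],.087)
g=S("fence",[(370,72),(522,73),(515,350)],.030)
y=.105;x=np.array([np.cos(y),np.sin(y)]);n=np.array([-x[1],x[0]])
print("gap x",(g[1]-b[2])@x,"gap y",(g[1]-b[2])@n)
E
```

```text
block [[0.6068, 0.0222], [0.6018, 0.0675], [0.6401, 0.0715], [0.6458, 0.0261]] [0.0456 0.0385 0.0458] [ 1.68   0.105 -1.445]
fence [[0.6063, 0.1026], [0.6671, 0.1087], [0.6842, -0.0083]] [0.0611 0.1182] [ 0.101 -1.426]
gap x 0.03073773785300663 gap y 0.034140978771153296
```

Emit:
carry_out([
  [0.5,0.7,0,0],
  [0.5,0.7,0,0],
  [0.5,0.7,0,0],
  [0.5,0.7,0,0],
  [0,0,0,0],
  [0,0,0,0],
])

```text
time_s: 5.85
tool_pos: [0.6489, 0.0155, 0.2452]
tool_rot: [91.7, 89.5, 7.3]
force: [-2.4, -3.0, 2.4]
grip_width: 0.0403
```

Emit:
carry_out([
  [0.3,0.03,0,0],
  [0.2,0.02,0,0],
  [0.2,0.02,0,0],
  [0.1,0.01,0,0],
  [0,0,0,0],
  [0,0,0,0],
])

```text
time_s: 6.45
tool_pos: [0.6534, 0.0157, 0.2454]
tool_rot: [-117.4, 89.6, 158.1]
force: [-1.9, -2.0, 0.8]
grip_width: 0.0405
```

Emit:
carry_out([
  [0.2,0.02,0,0],
  [0.2,0.02,0,0],
  [0.2,0.02,0,0],
  [0,0,0,0],
])

```text
time_s: 6.85
tool_pos: [0.6565, 0.0157, 0.2456]
tool_rot: [-104.2, 88.9, 171.3]
force: [-0.6, -2.6, 0.7]
grip_width: 0.0403
```

Emit:
carry_out([
  [0.2,0.02,0,0],
  [0.2,0.02,0,0],
  [0,0,0,0],
])

```text
time_s: 7.15
tool_pos: [0.6588, 0.0159, 0.2457]
tool_rot: [-102.5, 88.5, 173.0]
force: [-1.3, -1.8, 1.5]
grip_width: 0.0403
```

Emit:
carry_out([
  [0.2,0.02,0,0],
  [0.2,0.02,0,0],
  [0,0,0,0],
])

```text
time_s: 7.45
tool_pos: [0.6613, 0.0161, 0.2458]
tool_rot: [-101.7, 88.1, 173.8]
force: [-2.6, -1.7, 2.2]
grip_width: 0.0402
```

```bash
python3 - <<'E'
from h import *
from scipy.spatial.transform import Rotation as Ro
K,E=model("wrist");im=viewer.read_camera("wrist");np.savez("pics/w4.npz",K=K,E=E,im=im)
o=sensors.get_obs();print(o["tool_pos"],o["force"],o["wrist_torque"]);print(Ro.from_euler("xyz",o["tool_rot"],degrees=True).as_matrix().round(4))
cv2.imwrite("pics/w4.png",cv2.resize(im,(800,600),interpolation=cv2.INTER_CUBIC)[...,::-1])
E
```

```text
[0.66129584 0.01602623 0.24574356] [-4.51007973 -2.17358673  3.48451111] [-0.47776875  1.09298343  0.03098326]
[[-0.0325  0.9948  0.0962]
 [ 0.0035  0.0964 -0.9953]
 [-0.9995 -0.032  -0.0066]]
```

Emit:
carry_out([
  [-0.2,0,0,0],
  [-0.03,0.3,0,0],
  [-0.03,0.3,0,0],
  [-0.02,0.2,0,0],
  [0,0,0,0],
])

```text
time_s: 8.0
tool_pos: [0.6601, 0.0236, 0.2457]
tool_rot: [-98.6, 88.6, 176.8]
force: [-0.3, -2.5, 2.1]
grip_width: 0.0404
```

```bash
cat > st.py <<'E'
from h import *
from scipy.spatial.transform import Rotation as Ro
o=sensors.get_obs();R=Ro.from_euler("xyz",o["tool_rot"],degrees=True).as_matrix()
print(o["time_s"],o["tool_pos"].round(4),"F",o["force"].round(1),"T",o["wrist_torque"].round(2),"ax",R[:2,0].round(4),"yaw_y",np.arctan2(R[1,1],R[0,1]).round(4),"grasp",(o["tool_pos"]+env.grip_depth*R[:,0]).round(4),"w",round(o["grip_width"],4))
E
python3 st.py
```

```text
8.0 [0.6601 0.0236 0.2457] F [-0.3 -2.5  2.1] T [-0.53  0.22 -0.05] ax [-0.0251  0.0014] yaw_y 0.0951 grasp [0.656  0.0238 0.0822] w 0.0404
```

Emit:
carry_out([
  [-0.02,0.2,0,0.01],
  [-0.02,0.2,0,0],
  [0,0.1,0,0],
  [0,0,0,0],
])

```text
time_s: 8.4
tool_pos: [0.66, 0.0281, 0.2457]
tool_rot: [-94.8, 88.6, -178.8]
force: [-1.2, -3.2, 0.1]
grip_width: 0.0403
```

```bash
python3 st.py
```

```text
8.4 [0.66   0.0281 0.2457] F [-1.2 -3.2  0.1] T [-0.61  0.01 -0.02] ax [-0.0239 -0.0005] yaw_y 0.1052 grasp [0.6561 0.028  0.0822] w 0.0403
```

Emit:
carry_out([
  [0,0.15,0,0],
  [0,0.15,0,0],
  [0,0.15,0,0],
  [0,0,0,0],
])

```text
time_s: 8.8
tool_pos: [0.6599, 0.029, 0.2456]
tool_rot: [-82.3, 88.6, -166.4]
force: [1.0, -2.0, -0.7]
grip_width: 0.0405
```

```bash
python3 st.py
```

```text
8.8 [0.6599 0.029  0.2456] F [ 1.  -2.  -0.7] T [-0.47 -0.15  0.07] ax [-0.0239 -0.0058] yaw_y 0.1023 grasp [0.656  0.028  0.0822] w 0.0405
```

```bash
python3 - <<'E'
from h import *
K,E=model("wrist");im=viewer.read_camera("wrist");np.savez("pics/w5.npz",K=K,E=E,im=im)
crop(im,190,0,200,150,4,"pics/w5.png")
E
```

```text
(no output)
```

View pics/w5.png

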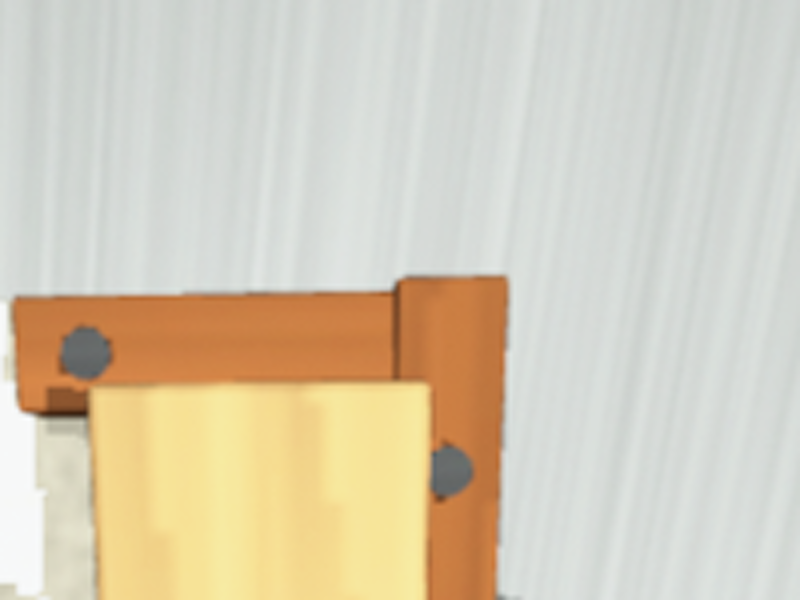

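The block fills the corner: its end edge (90,388)-(430,384) is parallel to the end fence's outer edge (14,298)-(396,292). Fence outer corner is (508,277).

```bash
python3 - <<'E'
from h import *
d=np.load("pics/w5.npz");K,E=d["K"],d["E"]
f=lambda p:((p[0]+.5)/4-.5+190,(p[1]+.5)/4-.5)
def S(n,pts,z):
    P=np.array([ray(K,E,f(p),z)[:2] for p in pts]);D=np.diff(P,axis=0)
    print(n,P.round(4).tolist(),np.linalg.norm(D,axis=1).round(4),np.arctan2(D[:,1],D[:,0]).round(3));return P
b=S("block",[(98,590),(90,387),(430,383),(428,590)],.087)
g=S("far out",[(398,280),(508,277),(498,590)],.030)
e=S("end out",[(14,298),(396,292)],.030)
e=S("end in end",[(14,298),(20,410)],.030)
y=.105;x=np.array([np.cos(y),np.sin(y)]);n=np.array([-x[1],x[0]])
print("outer-corner minus block corner, want x 18, y 18..20",(g[1]-b[2])@x,(g[1]-b[2])@n)
E
```

```text
block [[0.6297, 0.081], [0.6273, 0.1042], [0.6663, 0.1085], [0.6694, 0.0851]] [0.0233 0.0393 0.0236] [ 1.674  0.111 -1.442]
far out [[0.665, 0.1283], [0.6823, 0.1304], [0.6883, 0.0817]] [0.0174 0.0491] [ 0.123 -1.448]
end out [[0.6041, 0.1196], [0.6649, 0.1265]] [0.0612] [0.113]
end in end [[0.6041, 0.1196], [0.6058, 0.1026]] [0.0171] [-1.469]
outer-corner minus block corner, want x 18, y 18..20 0.018141321576483654 0.020114420098379056
```

Emit:
carry_out([
  [0.15,0.05,0,0.01],
  [0,0.1,0,0],
  [0,0,0,0],
  [0,0,0,0],
  [0,0,0,0],
])

```text
time_s: 9.35
tool_pos: [0.6613, 0.0293, 0.2457]
tool_rot: [-79.6, 88.5, -163.0]
force: [-0.0, -3.9, 0.7]
grip_width: 0.0403
```

```bash
python3 st.py
```

```text
9.35 [0.6613 0.0293 0.2457] F [-0.  -3.9  0.7] T [-0.93  0.1   0.04] ax [-0.0258 -0.0079] yaw_y 0.1139 grasp [0.657  0.0281 0.0822] w 0.0403
```

Release slowly, opening wide, then lift.

Emit:
carry_out([
  [0,0,0,0],
  [0,0,0,0],
  [0,0,0,0],
  [0,0,0,0],
  [0,0,0,0],
], hand=6.5)

```text
time_s: 9.85
tool_pos: [0.6614, 0.0354, 0.2455]
tool_rot: [-97.0, 88.5, 179.8]
force: [0.7, -1.0, -0.7]
grip_width: 0.0639
```

```bash
python3 st.py; python3 - <<'E'
from h import *
K,E=model("wrist");im=viewer.read_camera("wrist");np.savez("pics/w6.npz",K=K,E=E,im=im)
crop(im,190,0,200,150,4,"pics/w6.png")
a=np.load("pics/w5.npz")["im"]
E
```

```text
9.85 [0.6614 0.0354 0.2455] F [ 0.7 -1.  -0.7] T [-0.07  0.01  0.02] ax [-0.0256  0.0001] yaw_y 0.119 grasp [0.6572 0.0355 0.0821] w 0.0639
```

Emit:
carry_out([
  [0,-0.3,2,0],
  [0,-2,3,0],
  [0,-4,4,0],
  [0,-4,4,0],
  [0,-3,2,0],
  [0,0,0,0],
  [0,0,0,0],
])

```text
time_s: 10.6
tool_pos: [0.6594, -0.0936, 0.3958]
tool_rot: [-100.1, 88.5, 177.0]
force: [-0.3, 0.8, -0.1]
grip_width: 0.0649
```

```bash
python3 st.py; python3 - <<'E'
from h import *
K,E=model("wrist");im=viewer.read_camera("wrist");np.savez("pics/w7.npz",K=K,E=E,im=im)
c=crop(im,150,0,266,200,3,"pics/w7.png")
E
```

```text
10.6 [ 0.6594 -0.0936  0.3958] F [-0.3  0.8 -0.1] T [ 0.05 -0.    0.04] ax [-0.0261  0.0013] yaw_y 0.1247 grasp [ 0.6551 -0.0934  0.2323] w 0.0649
```

View pics/w7.png

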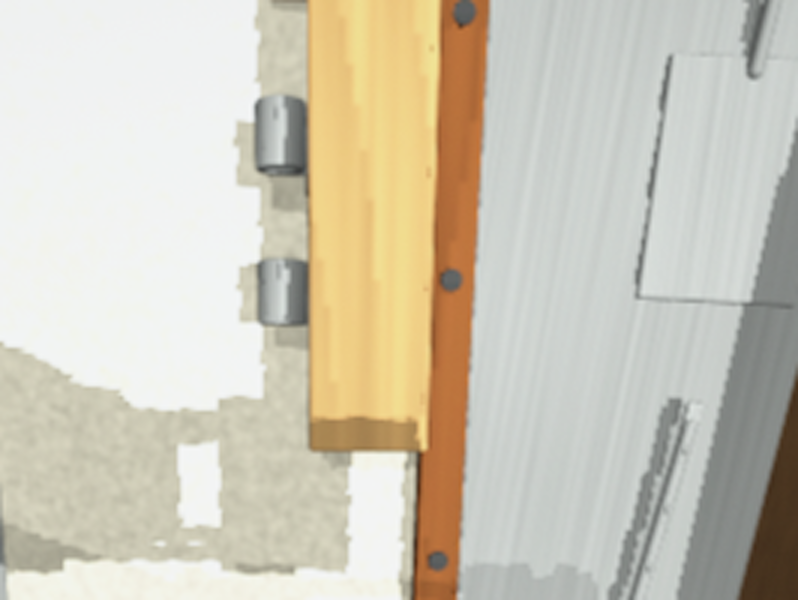

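The block sits against the far fence along its length. Near corners are (311,449) and (428,450); knuckles span (255-306, 97-172) and (259-308, 260-325).

```bash
python3 - <<'E'
from h import *
d=np.load("pics/w7.npz");K,E=d["K"],d["E"]
f=lambda p:((p[0]+.5)/3-.5+150,(p[1]+.5)/3-.5)
def S(n,pts,z):
    P=np.array([ray(K,E,f(p),z)[:2] for p in pts]);D=np.diff(P,axis=0)
    print(n,P.round(4).tolist(),np.linalg.norm(D,axis=1).round(4),(np.arctan2(D[:,1],D[:,0])).round(3));return P
b=S("block",[(308,5),(311,449),(428,450),(441,5)],.087)
S("far out",[(489,5),(457,598)],.030);S("far in",[(417,598),(427,455)],.030)
k=S("tube ends top far..near",[(282,97),(282,165),(284,260),(285,325)],.057)
k=S("tube axis",[(281,135),(283.5,290)],.048)
# predicted holes from the near end of the block
yw=.112;x=np.array([np.cos(yw),np.sin(yw)]);n=np.array([-x[1],x[0]])
c=(b[1]+b[2])/2+.08*n;print("block centre",c,"holes",c-.031*x)
E
```

```text
block [[0.6262, 0.0756], [0.6431, -0.0545], [0.6821, -0.0499], [0.6655, 0.0801]] [0.1312 0.0393 0.1311] [-1.442  0.118  1.698]
far out [[0.6854, 0.103], [0.71, -0.1139]] [0.2183] [-1.458]
far in [[0.6934, -0.1161], [0.6883, -0.0566]] [0.0597] [1.657]
tube ends top far..near [[0.6183, 0.0581], [0.6207, 0.0373], [0.6249, 0.0069], [0.6277, -0.0148]] [0.021  0.0307 0.0219] [-1.458 -1.435 -1.441]
tube axis [[0.6184, 0.0486], [0.6251, -0.0024]] [0.0515] [-1.44]
block centre [0.65362311 0.02729171] holes [0.62281734 0.02382696]
```

Emit:
carry_out([
  [-2.2,2.9,-2,0],
  [-2.2,2.9,-2,0],
  [0,0,-3,0],
  [0,0,-2,0],
  [0,0,0,0],
  [0,0,0,0],
], hand=0)

```text
time_s: 11.25
tool_pos: [0.6117, -0.0245, 0.2977]
tool_rot: [-102.3, 88.1, 175.5]
force: [-0.2, 0.3, -0.5]
grip_width: 0.0252
```

```bash
python3 st.py
```

```text
11.25 [ 0.6117 -0.0245  0.2977] F [-0.2  0.3 -0.5] T [-0.12  0.   -0.05] ax [-0.0334  0.0026] yaw_y 0.1363 grasp [ 0.6063 -0.024   0.1343] w 0.0252
```

Emit:
carry_out([
  [-0.1,-0.9,-2,-0.02],
  [0,-0.2,-3,0],
  [0,0,-2,0],
  [0,0,0,0],
  [0,0,0,0],
  [0,0,0,0],
])

```text
time_s: 11.85
tool_pos: [0.6145, -0.0339, 0.2326]
tool_rot: [-106.7, 88.6, 170.1]
force: [0.5, 0.1, -0.8]
grip_width: 0.0006
```

```bash
python3 st.py
```

```text
11.85 [ 0.6145 -0.0339  0.2326] F [ 0.5  0.1 -0.8] T [-0.07  0.03 -0.06] ax [-0.0233  0.0041] yaw_y 0.1188 grasp [ 0.6107 -0.0332  0.0691] w 0.0006
```

Emit:
carry_out([
  [0,0,-1.0,0],
  [0,0,-0.6,0],
  [0.4,0.04,0,0],
  [0.4,0.04,0,0],
  [0.3,0.03,0,0],
  [0,0,0,0],
  [0,0,0,0],
])

```text
time_s: 12.55
tool_pos: [0.6277, -0.0326, 0.2188]
tool_rot: [-110.7, 88.8, 166.1]
force: [-1.9, 0.0, 1.0]
grip_width: 0.0004
```

```bash
python3 st.py
```

```text
12.55 [ 0.6277 -0.0326  0.2188] F [-1.9  0.   1. ] T [-0.04  0.26  0.04] ax [-0.0195  0.0048] yaw_y 0.1194 grasp [ 0.6245 -0.0318  0.0553] w 0.0004
```

Emit:
carry_out([
  [0.2,0.02,0,0],
  [0.2,0.02,0,0],
  [0,0,0,0],
])

```text
time_s: 12.85
tool_pos: [0.6316, -0.0323, 0.2194]
tool_rot: [-111.1, 88.8, 165.7]
force: [-0.9, 0.0, 0.5]
grip_width: 0.0005
```

```bash
python3 st.py
```

```text
12.85 [ 0.6316 -0.0323  0.2194] F [-0.9  0.   0.5] T [-0.06  0.25  0.03] ax [-0.0205  0.0052] yaw_y 0.1191 grasp [ 0.6283 -0.0315  0.0559] w 0.0005
```

Emit:
carry_out([
  [0.2,0.02,0,0],
  [0.2,0.02,0,0],
  [0,0,0,0],
])

```text
time_s: 13.15
tool_pos: [0.6361, -0.032, 0.2196]
tool_rot: [-111.5, 88.8, 165.3]
force: [-1.3, -0.0, 0.6]
grip_width: 0.0005
```

```bash
python3 st.py
```

```text
13.15 [ 0.6361 -0.032   0.2196] F [-1.3 -0.   0.6] T [-0.07  0.32  0.  ] ax [-0.0198  0.0052] yaw_y 0.1191 grasp [ 0.6329 -0.0311  0.0562] w 0.0005
```

Emit:
carry_out([
  [0.2,0.02,0,0],
  [0.2,0.02,0,0],
  [0,0,0,0],
])

```text
time_s: 13.45
tool_pos: [0.6393, -0.0318, 0.2197]
tool_rot: [-109.3, 88.6, 167.5]
force: [-2.1, 0.6, 1.7]
grip_width: 0.0003
```

```bash
python3 st.py; python3 - <<'E'
from h import *
K,E=model("wrist");im=viewer.read_camera("wrist");np.savez("pics/w8.npz",K=K,E=E,im=im)
c=cv2.resize(im,(800,600),interpolation=cv2.INTER_CUBIC);cv2.imwrite("pics/w8.png",c[...,::-1])
E
```

```text
13.45 [ 0.6393 -0.0318  0.2197] F [-2.1  0.6  1.7] T [-0.04  0.37 -0.03] ax [-0.0245  0.0054] yaw_y 0.119 grasp [ 0.6353 -0.031   0.0563] w 0.0003
```

View pics/w8.png

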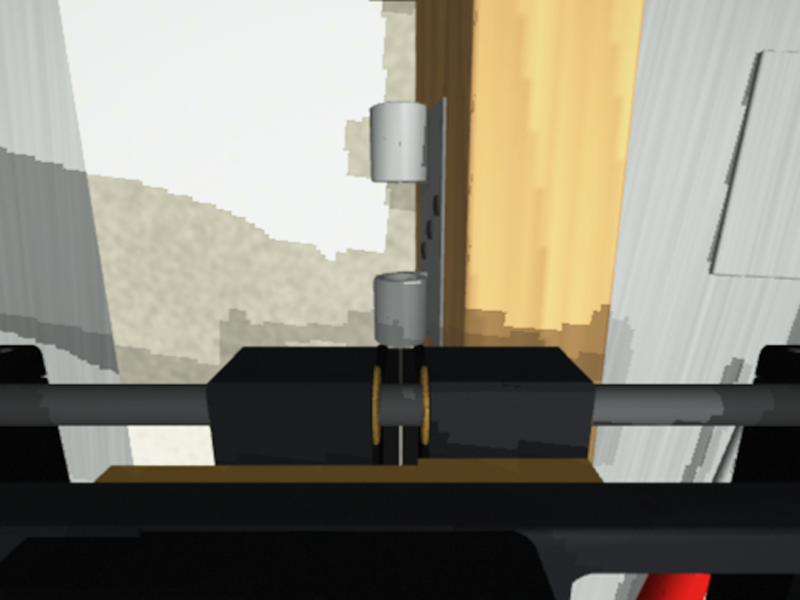

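Emit:
carry_out([
  [0.2,0.02,0,0],
  [0.1,0.02,0,0],
  [0,0,0,0],
])

```text
time_s: 13.8
tool_pos: [0.6407, -0.0319, 0.22]
tool_rot: [-107.6, 88.2, 169.2]
force: [-2.4, 0.1, 3.0]
grip_width: 0.0003
```

```bash
python3 st.py; python3 - <<'E'
from h import *
d=np.load("pics/w8.npz");K,E=d["K"],d["E"]
f=lambda p:((p[0]+.5)*.64-.5,(p[1]+.5)*.64-.5)
def S(n,pts,z):
    P=np.array([ray(K,E,f(p),z)[:2] for p in pts]);D=np.diff(P,axis=0)
    print(n,P.round(4).tolist(),np.linalg.norm(D,axis=1).round(4),(np.arctan2(D[:,1],D[:,0])).round(3));return P
S("left top",[(474,5),(465,340)],.087);S("right top",[(642,5),(608,350)],.087);S("left bottom",[(417,5),(418,100)],.012)
S("tube axis",[(399,142),(401,310)],.050);S("tube ends",[(399,102),(399,180),(400,275),(400,342)],.057)
S("board left edge",[(60,5),(120,375)],.012)
E
```

```text
13.8 [ 0.6407 -0.0319  0.22  ] F [-2.4  0.1  3. ] T [-0.07  0.43  0.02] ax [-0.0313  0.006 ] yaw_y 0.1189 grasp [ 0.6355 -0.0309  0.0565] w 0.0003
left top [[0.6391, 0.0776], [0.6493, -0.0007]] [0.079] [-1.442]
right top [[0.6761, 0.0817], [0.6875, 0.0013]] [0.0812] [-1.43]
left bottom [[0.6239, 0.103], [0.6285, 0.0706]] [0.0327] [-1.431]
tube axis [[0.6244, 0.0506], [0.6316, -0.0045]] [0.0556] [-1.44]
tube ends [[0.6233, 0.0611], [0.626, 0.0388], [0.6298, 0.0091], [0.6326, -0.0139]] [0.0224 0.03   0.0232] [-1.453 -1.442 -1.453]
board left edge [[0.4892, 0.0882], [0.5062, -0.062]] [0.1512] [-1.458]
```

The block is leaning: the knuckle-to-top-edge offset is 18 mm instead of 11. The tilted finger pushes it near its top, so I back off gently. Then I turn the tool so that the tips lead, and push low.

Emit:
carry_out([
  [-0.3,-0.03,0,0],
  [-0.3,-0.03,0,0],
  [-0.3,-0.03,0,0],
  [-0.5,0,0,0],
  [-1,0,0,0],
  [-2,-1,1,-0.14],
  [-1,-1,1,-0.14],
  [0,0,0,-0.14],
  [0,0,0,-0.14],
  [0,0,0,-0.14],
  [0,0,0,-0.14],
  [0,0,0,-0.14],
])

```text
time_s: 15.0
tool_pos: [0.5807, -0.0531, 0.2403]
tool_rot: [-118.5, 88.3, 99.9]
force: [-0.1, 0.1, -0.2]
grip_width: 0.0004
```

Emit:
carry_out([
  [0,0,0,-0.14],
  [0,0,0,-0.14],
  [0,0,0,-0.14],
  [0,0,0,-0.14],
  [0,0,0,-0.14],
  [0,0,0,-0.14],
  [0,0,0,0],
  [0,0,0,0],
])

```text
time_s: 15.8
tool_pos: [0.5768, -0.0525, 0.2411]
tool_rot: [-122.0, 87.9, 46.4]
force: [0.3, 0.2, -0.0]
grip_width: 0.0006
```

```bash
python3 st.py; python3 -c "
from h import *
print(sensors.get_obs()['qpos'].round(1))"
```

```text
15.8 [ 0.5768 -0.0525  0.2411] F [ 0.3  0.2 -0. ] T [-0.09  0.2  -0.  ] ax [0.0247 0.0259] yaw_y -1.7738 grasp [ 0.5809 -0.0482  0.0777] w 0.0006
[-38.   23.1  49.4 105.9 -22.2  59.3 -81.2]
```

Emit:
carry_out([
  [1,0.7,-0.5,0],
  [0.8,0.7,-1,0],
  [0.5,0,-1,0],
  [0,0,-0.5,0],
  [0,0,0,0],
  [0,0,0,0],
])

```text
time_s: 16.4
tool_pos: [0.6017, -0.0364, 0.207]
tool_rot: [-119.4, 88.0, 49.4]
force: [-0.3, 0.0, 1.5]
grip_width: 0.0007
```

```bash
python3 st.py; python3 -c "
from h import *
print(sensors.get_obs()['qpos'].round(1))"
```

```text
16.4 [ 0.6017 -0.0364  0.207 ] F [-0.3  0.   1.5] T [-0.04  0.21  0.05] ax [0.0232 0.027 ] yaw_y -1.7663 grasp [ 0.6055 -0.032   0.0436] w 0.0007
[-35.9  28.4  46.3 103.8 -26.2  57.4 -80. ]
```

Emit:
carry_out([
  [0.6,0.06,0,0],
  [0.5,0.06,0,0],
  [0.4,0.04,0,0],
  [0,0,0,0],
  [0,0,0,0],
])

```text
time_s: 16.9
tool_pos: [0.6184, -0.0355, 0.2081]
tool_rot: [-121.7, 87.9, 47.1]
force: [0.0, -0.6, -0.3]
grip_width: 0.0007
```

```bash
python3 st.py
```

```text
16.9 [ 0.6184 -0.0355  0.2081] F [ 0.  -0.6 -0.3] T [-0.06  0.18 -0.02] ax [0.025  0.0269] yaw_y -1.767 grasp [ 0.6225 -0.0311  0.0447] w 0.0007
```

Emit:
carry_out([
  [0.25,0.03,0,0],
  [0.25,0.03,0,0],
  [0.25,0.03,0,0],
  [0,0,0,0],
])

```text
time_s: 17.3
tool_pos: [0.6249, -0.0353, 0.2081]
tool_rot: [-115.7, 88.0, 53.0]
force: [-1.3, 0.1, -0.5]
grip_width: 0.0005
```

```bash
python3 st.py
```

```text
17.3 [ 0.6249 -0.0353  0.2081] F [-1.3  0.1 -0.5] T [0.01 0.49 0.01] ax [0.0205 0.0272] yaw_y -1.7677 grasp [ 0.6283 -0.0309  0.0447] w 0.0005
```

Emit:
carry_out([
  [0.2,0.02,0,0],
  [0.2,0.02,0,0],
  [0,0,0,0],
])

```text
time_s: 17.6
tool_pos: [0.6269, -0.0356, 0.208]
tool_rot: [-102.1, 88.2, 66.6]
force: [-1.5, -0.8, 1.7]
grip_width: 0.0002
```

```bash
python3 st.py
```

```text
17.6 [ 0.6269 -0.0356  0.208 ] F [-1.5 -0.8  1.7] T [-0.03  0.45  0.04] ax [0.0124 0.0285] yaw_y -1.7683 grasp [ 0.6289 -0.0309  0.0446] w 0.0002
```

Emit:
carry_out([
  [0.2,0.02,0,0],
  [-1,0,0,0],
  [-2,0,0,0],
  [-0.8,2.5,0,0],
  [-0.3,3,0,0],
  [-0.3,3,0,0],
  [0,1.5,0,0],
  [0,0,0,0],
  [0,0,0,0],
])

```text
time_s: 18.5
tool_pos: [0.5837, 0.0663, 0.2085]
tool_rot: [-118.6, 87.9, 49.9]
force: [0.1, 0.1, -0.8]
grip_width: 0.0004
```

```bash
python3 st.py
```

```text
18.5 [0.5837 0.0663 0.2085] F [ 0.1  0.1 -0.8] T [-0.13  0.19 -0.02] ax [0.0234 0.0277] yaw_y -1.7714 grasp [0.5875 0.0709 0.0451] w 0.0004
```

Emit:
carry_out([
  [0.3,0.8,0,0],
  [0.7,0.05,0,0],
  [0.7,0.05,0,0],
  [0.3,0.03,0,0],
  [0,0,0,0],
  [0,0,0,0],
])

```text
time_s: 19.1
tool_pos: [0.607, 0.0703, 0.2087]
tool_rot: [-125.0, 88.0, 43.0]
force: [-0.6, -0.3, 0.3]
grip_width: 0.0004
```

```bash
python3 st.py
```

```text
19.1 [0.607  0.0703 0.2087] F [-0.6 -0.3  0.3] T [-0.09  0.16 -0.03] ax [0.026  0.0243] yaw_y -1.7792 grasp [0.6112 0.0743 0.0453] w 0.0004
```

Emit:
carry_out([
  [0.2,0.02,0,0],
  [0.2,0.02,0,0],
  [0.2,0.02,0,0],
  [0,0,0,0],
])

```text
time_s: 19.5
tool_pos: [0.6116, 0.0708, 0.2084]
tool_rot: [-116.0, 88.2, 52.1]
force: [-1.9, -0.3, 1.1]
grip_width: 0.0009
```

```bash
python3 st.py
```

```text
19.5 [0.6116 0.0708 0.2084] F [-1.9 -0.3  1.1] T [-0.12  0.54  0.03] ax [0.0198 0.0254] yaw_y -1.7794 grasp [0.6148 0.0749 0.045 ] w 0.0009
```

Emit:
carry_out([
  [0.2,0.02,0,0],
  [0.2,0.02,0,0],
  [0,0,0,0],
])

```text
time_s: 19.8
tool_pos: [0.6149, 0.0714, 0.2083]
tool_rot: [-110.0, 88.2, 58.1]
force: [-3.1, -0.6, 3.4]
grip_width: 0.0003
```

```bash
python3 st.py; python3 -c "
from h import *
K,E=model('wrist');im=viewer.read_camera('wrist');np.savez('pics/w9.npz',K=K,E=E,im=im)"
```

```text
19.8 [0.6149 0.0714 0.2083] F [-3.1 -0.6  3.4] T [-0.05  0.9   0.02] ax [0.0163 0.0261] yaw_y -1.779 grasp [0.6176 0.0757 0.0449] w 0.0003
```

Emit:
carry_out([
  [0.2,0.02,0,0],
  [0.1,0.01,0,0],
  [0,0,0,0],
])

```text
time_s: 20.15
tool_pos: [0.6161, 0.0713, 0.2085]
tool_rot: [-96.0, 88.4, 72.1]
force: [-2.5, 0.4, 2.2]
grip_width: 0.0006
```

```bash
python3 st.py
```

```text
20.15 [0.6161 0.0713 0.2085] F [-2.5  0.4  2.2] T [0.06 0.73 0.05] ax [0.0087 0.0269] yaw_y -1.7787 grasp [0.6176 0.0758 0.0451] w 0.0006
```

Emit:
carry_out([
  [-1,0,0,0],
  [-2,0,1,0],
  [0,0,4,0],
  [0,0,4,0],
  [1.6,-3.5,0,0],
  [1.6,-3.5,0,0],
  [1.6,-3.5,0,0],
  [1.6,-3.5,0,0],
  [0.8,-2,0,0],
  [0,0,0,0],
  [0,0,0,0],
])

```text
time_s: 21.25
tool_pos: [0.6588, -0.0908, 0.3018]
tool_rot: [-129.9, 87.8, 38.6]
force: [-0.5, 0.4, -0.1]
grip_width: 0.0003
```

```bash
python3 st.py
```

```text
21.25 [ 0.6588 -0.0908  0.3018] F [-0.5  0.4 -0.1] T [-0.01  0.17  0.07] ax [0.0295 0.0235] yaw_y -1.7713 grasp [ 0.6636 -0.087   0.1384] w 0.0003
```

Emit:
carry_out([
  [0,-0.2,-3,0],
  [0,0,-3,0],
  [0,0,-2,0],
  [0,0,-1,0],
  [0,0,0,0],
  [0,0,0,0],
])

```text
time_s: 21.85
tool_pos: [0.6587, -0.0831, 0.2106]
tool_rot: [-130.0, 87.4, 39.1]
force: [-0.1, 0.1, -0.2]
grip_width: 0.0005
```

```bash
python3 st.py
```

```text
21.85 [ 0.6587 -0.0831  0.2106] F [-0.1  0.1 -0.2] T [-0.09  0.25  0.02] ax [0.035  0.0285] yaw_y -1.7608 grasp [ 0.6644 -0.0784  0.0472] w 0.0005
```

Emit:
carry_out([
  [-0.03,0.3,-0.1,0],
  [-0.03,0.3,0,0],
  [-0.02,0.2,0,0],
  [0,0,0,0],
])

```text
time_s: 22.25
tool_pos: [0.6592, -0.0738, 0.2132]
tool_rot: [-134.0, 87.1, 35.2]
force: [0.6, -0.1, -1.4]
grip_width: 0.0004
```

```bash
python3 st.py
```

```text
22.25 [ 0.6592 -0.0738  0.2132] F [ 0.6 -0.1 -1.4] T [-0.15  0.26 -0.03] ax [0.0408 0.0287] yaw_y -1.7593 grasp [ 0.6658 -0.0691  0.0499] w 0.0004
```

Emit:
carry_out([
  [-0.02,0.2,0,0],
  [-0.02,0.2,0,0],
  [0,0,0,0],
])

```text
time_s: 22.55
tool_pos: [0.6588, -0.0726, 0.214]
tool_rot: [-139.5, 87.2, 29.5]
force: [0.5, -0.9, 0.2]
grip_width: 0.0005
```

```bash
python3 st.py
```

```text
22.55 [ 0.6588 -0.0726  0.214 ] F [ 0.5 -0.9  0.2] T [-0.18  0.18 -0.02] ax [0.0429 0.0243] yaw_y -1.7618 grasp [ 0.6658 -0.0686  0.0507] w 0.0005
```

Emit:
carry_out([
  [-0.02,0.2,0,0],
  [-0.02,0.2,0,0],
  [0,0,0,0],
])

```text
time_s: 22.85
tool_pos: [0.6583, -0.0717, 0.2146]
tool_rot: [-145.5, 87.2, 23.3]
force: [0.0, -1.2, -0.4]
grip_width: 0.0004
```

```bash
python3 st.py; python3 -c "
from h import *
print(sensors.get_obs()['qpos'].round(1))"
```

```text
22.85 [ 0.6583 -0.0717  0.2146] F [ 0.  -1.2 -0.4] T [-0.36  0.18 -0.07] ax [0.0448 0.0193] yaw_y -1.7649 grasp [ 0.6657 -0.0685  0.0513] w 0.0004
[-30.   34.4  45.9  95.1 -29.6  60.4 -76.1]
```

Emit:
carry_out([
  [0,-1,0,0],
  [0,-0.5,3,0],
  [0,0,4,0],
  [-1.5,2,4,0],
  [-1.5,2.5,4,0],
  [-1.5,2.5,3,0],
  [-1.5,2,0,0],
  [0,0,0,0],
  [0,0,0,0],
], hand=6.0)

```text
time_s: 23.75
tool_pos: [0.5942, 0.0079, 0.3994]
tool_rot: [-126.6, 87.1, 42.4]
force: [-0.6, -0.6, 0.1]
grip_width: 0.0584
```

```bash
python3 st.py; python3 - <<'E'
from h import *
print(sensors.get_obs()['qpos'].round(1))
K,E=model("wrist");im=viewer.read_camera("wrist");np.savez("pics/w10.npz",K=K,E=E,im=im)
c=cv2.resize(im,(800,600),interpolation=cv2.INTER_CUBIC);cv2.imwrite("pics/w10.png",c[...,::-1])
E
```

```text
23.75 [0.5942 0.0079 0.3994] F [-0.6 -0.6  0.1] T [-0.06  0.23  0.04] ax [0.0371 0.0339] yaw_y -1.762 grasp [0.6003 0.0135 0.2361] w 0.0584
[-47.8  15.1  53.6  94.5 -14.7  74.9 -92.7]
```

View pics/w10.png

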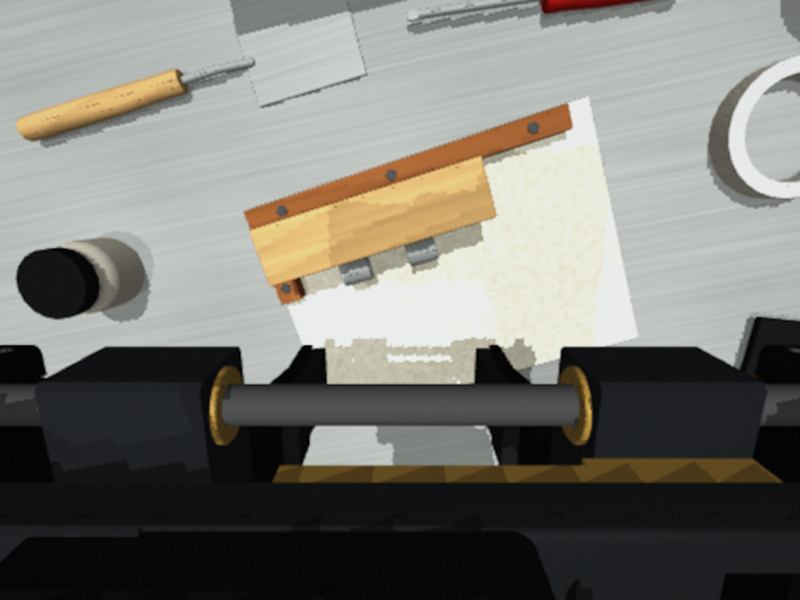

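The block lies neatly in the corner, parallel to the far fence. Block top corners are (250,230), (482,156), (495,216) and (270,285). The fence outer edge is (246,212)-(569,104), and the knuckles are near (356,270) and (421,250).

```bash
python3 - <<'E'
from h import *
from scipy.optimize import least_squares
d=np.load("pics/w10.npz");K,E=d["K"],d["E"]
f=lambda p:((p[0]+.5)*.64-.5,(p[1]+.5)*.64-.5)
def S(n,pts,z):
    P=np.array([ray(K,E,f(p),z)[:2] for p in pts]);D=np.diff(P,axis=0)
    print(n,P.round(4).tolist(),np.linalg.norm(D,axis=1).round(4),(np.arctan2(D[:,1],D[:,0])).round(3));return P
b=S("block",[(250,230),(482,156),(495,216),(270,285),(250,230)],.087);c=b[:4].mean(0)
g=S("far",[(246,212),(569,104),(573,128)],.030)
S("tubes",[(356,270),(421,250)],.050)
yw=.112;x=np.array([np.cos(yw),np.sin(yw)]);n=np.array([-x[1],x[0]])
k=g[0]-.018*x-.020*n;print("corner",k,"block in corner",(c-k)@x,(c-k)@n,"c",c,"holes",c-.031*x)
# gap of each far top corner from fence outer line
D=(g[1]-g[0])/np.linalg.norm(g[1]-g[0]);N=np.array([-D[1],D[0]])
print("dist to outer line",[(p-g[0])@N for p in b[:2]])
E
```

```text
block [[0.6663, 0.1069], [0.6829, -0.0506], [0.6447, -0.0532], [0.6278, 0.1032], [0.6663, 0.1069]] [0.1583 0.0383 0.1573 0.0387] [-1.466 -3.072  1.679  0.096]
far [[0.6811, 0.1282], [0.7101, -0.1261], [0.6932, -0.1272]] [0.2559 0.0169] [-1.457 -3.077]
tubes [[0.6225, 0.0492], [0.6282, -0.0018]] [0.0513] [-1.46]
corner [0.66540152 0.1063144 ] block in corner -0.01882646391208275 -0.07812645476975122 c [0.65542489 0.02657329] holes [0.62461912 0.02310854]
dist to outer line [np.float64(-0.01707624190103839), np.float64(-0.01846782317602508)]
```

Emit:
carry_out([
  [-2.4,3.8,0,0.06],
  [-2.4,3.8,0,0.06],
  [-2.4,3.8,0,0.06],
  [-2.4,3.8,-1,0.06],
  [-2.6,3.6,-1,0.06],
  [-3,3,-1,0.06],
  [-3,3,-1,0.04],
  [-2,1.5,0,0],
  [0,0,0,0],
  [0,0,0,0],
])

```text
time_s: 24.8
tool_pos: [0.3879, 0.2666, 0.3517]
tool_rot: [-134.6, 88.0, 56.8]
force: [0.0, -0.3, 0.1]
grip_width: 0.0598
```

```bash
python3 st.py; python3 - <<'E'
from h import *
print(sensors.get_obs()['qpos'].round(1))
K,E=model("wrist");im=viewer.read_camera("wrist");np.savez("pics/w11.npz",K=K,E=E,im=im)
hsv=cv2.cvtColor(im,cv2.COLOR_RGB2HSV)
m=cv2.inRange(hsv,(5,110,60),(20,255,255));m[246:]=0
cs,_=cv2.findContours(m,cv2.RETR_EXTERNAL,cv2.CHAIN_APPROX_NONE)
for c in sorted(cs,key=cv2.contourArea)[-4:]:
    print(cv2.contourArea(c),cv2.boundingRect(c))
    P=np.array([ray(K,E,p[0],.024)[:2] for p in c],np.float32)*1000
    print(cv2.minAreaRect(P))
c=cv2.resize(im,(800,600),interpolation=cv2.INTER_CUBIC);cv2.imwrite("pics/w11.png",c[...,::-1])
E
```

```text
24.8 [0.3879 0.2666 0.3517] F [ 0.  -0.3  0.1] T [-0.18  0.12  0.03] ax [0.0191 0.0292] yaw_y -1.3708 grasp [0.391  0.2714 0.1883] w 0.0598
[ -75.1   -4.2   36.6  113.6    2.    67.8 -117.9]
135.5 (361, 234, 18, 12)
((357.38043212890625, 133.29209899902344), (13.535043716430664, 19.75402069091797), 12.039448738098145)
195.5 (152, 228, 17, 18)
((309.63336181640625, 372.34490966796875), (21.550745010375977, 18.808048248291016), 6.508220672607422)
281.0 (64, 212, 57, 10)
((318.28192138671875, 454.0208435058594), (10.936885833740234, 66.14693450927734), 11.904122352600098)
8410.5 (164, 96, 162, 105)
((428.4089660644531, 293.41607666015625), (108.6792984008789, 168.59848022460938), 12.694029808044434)
```

View pics/w11.png

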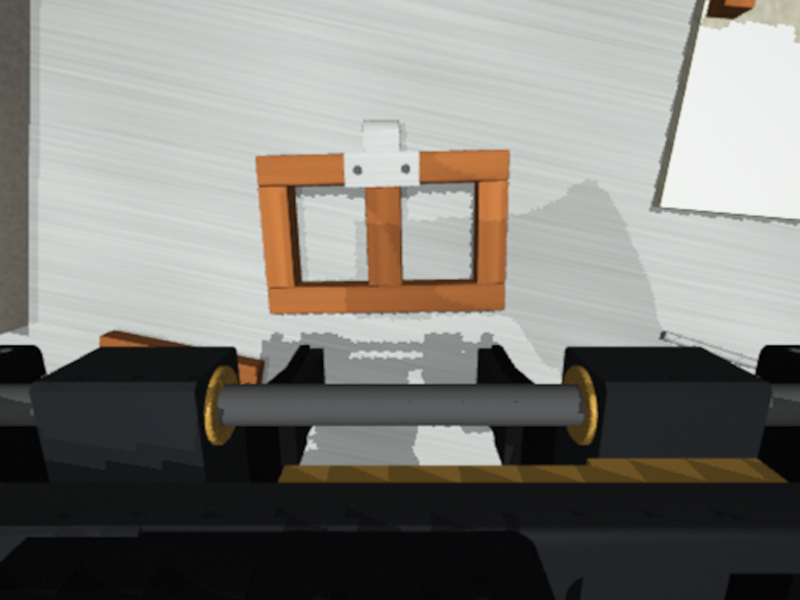

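The frame is clear in the picture, centred near (385,232), and segmentation gives (0.4284, 0.2934), yaw 0.222, with the right size. Moving over it and descending.

Emit:
carry_out([
  [1.3,0.8,-1,0.02],
  [1.3,0.8,-2,0],
  [1,0.5,-2,0],
  [0,0,-2,0],
  [0,0,-2,0],
  [0,0,0,0],
  [0,0,0,0],
])

```text
time_s: 25.55
tool_pos: [0.4373, 0.278, 0.2605]
tool_rot: [-146.4, 87.8, 44.8]
force: [0.7, 1.2, 0.9]
grip_width: 0.0598
```

```bash
python3 st.py
```

```text
25.55 [0.4373 0.278  0.2605] F [0.7 1.2 0.9] T [-0.13  0.17 -0.02] ax [0.0271 0.0269] yaw_y -1.374 grasp [0.4417 0.2824 0.0972] w 0.0598
```

Emit:
carry_out([
  [-0.7,0.6,-1,0.025],
  [-0.6,0.5,-1,0],
  [0,0,-1.5,0],
  [0,0,0,0],
  [0,0,0,0],
])

```text
time_s: 26.05
tool_pos: [0.4239, 0.2909, 0.2264]
tool_rot: [-144.8, 87.5, 48.0]
force: [0.7, -0.2, 0.4]
grip_width: 0.0603
```

```bash
python3 st.py
```

```text
26.05 [0.4239 0.2909 0.2264] F [ 0.7 -0.2  0.4] T [-0.04  0.14  0.04] ax [0.0293 0.0326] yaw_y -1.347 grasp [0.4287 0.2962 0.0631] w 0.0603
```

Emit:
carry_out([
  [0,-0.25,-1.5,0],
  [0,0,-1.3,0],
  [0,0,-0.7,0],
  [0,0,0,0],
  [0,0,0,0],
])

```text
time_s: 26.55
tool_pos: [0.4243, 0.2902, 0.1923]
tool_rot: [-143.9, 87.2, 49.0]
force: [0.5, 0.0, 0.1]
grip_width: 0.0601
```

```bash
python3 st.py
```

```text
26.55 [0.4243 0.2902 0.1923] F [0.5 0.  0.1] T [-0.09  0.18 -0.07] ax [0.0319 0.0366] yaw_y -1.3453 grasp [0.4295 0.2961 0.029 ] w 0.0601
```

Emit:
carry_out([
  [-0.1,-0.25,-0.4,0],
  [0,0,-0.2,0],
  [0,0,0,0],
  [0,0,0,0],
])

```text
time_s: 26.95
tool_pos: [0.4238, 0.2877, 0.187]
tool_rot: [-143.9, 87.1, 49.0]
force: [1.0, -0.4, -0.9]
grip_width: 0.0602
```

```bash
python3 st.py
```

```text
26.95 [0.4238 0.2877 0.187 ] F [ 1.  -0.4 -0.9] T [-0.11  0.18 -0.02] ax [0.0332 0.0381] yaw_y -1.3454 grasp [0.4292 0.294  0.0237] w 0.0602
```

Good. Close on the middle rail.

Emit:
carry_out([
  [0,0,-0.1,0],
  [0,0,0,0],
  [0,0,0,0],
  [0,0,0,0],
  [0,0,0,0],
  [0,0,0,0],
  [0,0,0,0],
], hand=1.5, force=45)

```text
time_s: 27.65
tool_pos: [0.424, 0.288, 0.1866]
tool_rot: [-143.8, 87.1, 49.1]
force: [-1.2, 0.2, 1.2]
grip_width: 0.024
```

```bash
python3 st.py
```

```text
27.65 [0.424  0.288  0.1866] F [-1.2  0.2  1.2] T [-0.5   0.25 -0.09] ax [0.0334 0.0386] yaw_y -1.345 grasp [0.4294 0.2943 0.0233] w 0.024
```

Emit:
carry_out([
  [0,0,1,0],
  [0,0,2,0],
  [0,0,3,0],
  [0,0,3,0],
  [0,0,0,0],
  [0,0,0,0],
])

```text
time_s: 28.25
tool_pos: [0.4221, 0.2859, 0.279]
tool_rot: [-143.5, 87.4, 49.3]
force: [-0.6, -0.5, -3.1]
grip_width: 0.0237
```

```bash
python3 st.py; python3 - <<'E'
from h import *
print(sensors.get_obs()['qpos'].round(1))
o=sensors.get_obs()
K,E=model("wrist");im=viewer.read_camera("wrist")
np.savez("pics/w12.npz",K=K,E=E,im=im,pos=o["tool_pos"],rot=o["tool_rot"])
c=cv2.resize(im[:260],(800,406),interpolation=cv2.INTER_CUBIC)
t=viewer.read_camera("scene");np.savez("pics/s12.npz",im=t)
hsv=cv2.cvtColor(im,cv2.COLOR_RGB2HSV)
m=cv2.inRange(hsv,(5,110,60),(20,255,255));m[246:]=0
cv2.imwrite("pics/w12.png",np.vstack([c,cv2.resize(cv2.cvtColor(m[:125],cv2.COLOR_GRAY2RGB),(800,194))])[...,::-1])
E
```

```text
28.25 [0.4221 0.2859 0.279 ] F [-0.6 -0.5 -3.1] T [-0.08  0.22  0.05] ax [0.0294 0.0342] yaw_y -1.3468 grasp [0.4269 0.2915 0.1157] w 0.0237
[ -73.9    7.    39.5  113.8   -6.    58.5 -108.9]
```

View pics/w12.png

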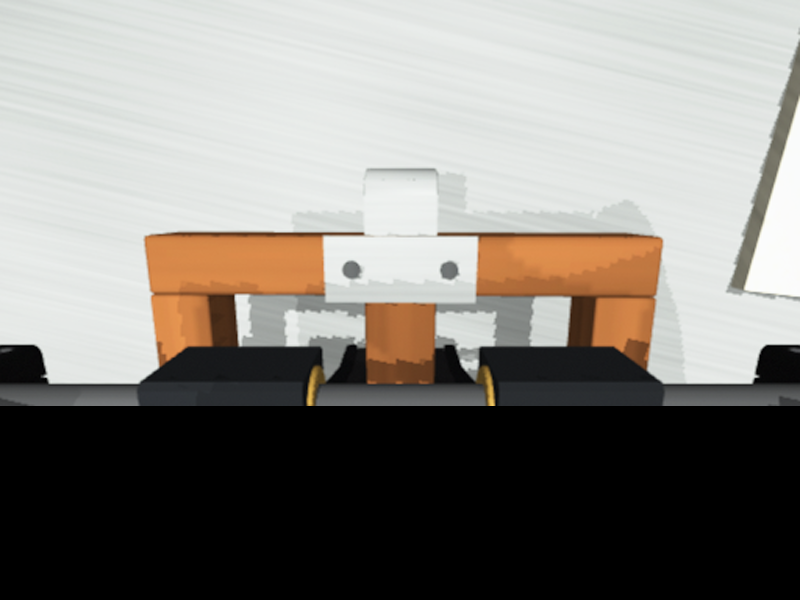

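Lifted: the frame hangs level in the image, front rail corners at (147,236) and (662,236), knuckle at 364-438, with 3 N on the wrist. That was my 12th and last view, so I work numerically from here.

```bash
cat > fit.py <<'E'
from h import *
from scipy.optimize import least_squares
from scipy.spatial.transform import Rotation as Ro
d=np.load("pics/w12.npz");K,E=d["K"],d["E"]
f=lambda p:((p[0]+.5)*.64-.5,(p[1]+.5)*.64-.5)
px=np.array([f(p) for p in [(147,236),(662,236),(152,294),(655,296),(210,295),(593,296)]])
M=np.array([[55,85,12],[55,-85,12],[35,85,12],[35,-85,12],[35,65,12],[35,-65,12]])/1000.
R=Ro.from_euler("xyz",d["rot"],degrees=True).as_matrix();g=d["pos"]+env.grip_depth*R[:,0]
fr=lambda v:Ro.from_euler("ZYX",[v[3],v[4],v[5]])
def res(v):
    return np.r_[(proj(K,E,fr(v).apply(M)+v[:3])-px).ravel()/.5,(v[2]-(g[2]-.0113))/.002,v[4]/.01,v[5]/.03]
s=least_squares(res,[g[0],g[1],g[2]-.0113,.225,0,0]);v=s.x
print("frame centre",v[:3].round(4),"yaw,pitch,roll",v[3:].round(4),"rms px",np.sqrt((s.fun[:12]**2).mean())*.5)
Rf=fr(v).as_matrix();hole=v[:3]+Rf@[.068,0,0]
print("grasp",g.round(4),"hole",hole.round(4),"knuckle px in 800 view",proj(K,E,np.array([v[:3]+Rf@[.068,y,.009] for y in(.012,-.012)]))/.64)
# hole and frame axes in tool frame
np.savez("grip.npz",h=R.T@(hole-d["pos"]),A=R.T@Rf);print((R.T@(hole-d["pos"])).round(4))
E
python3 fit.py
cat > al.py <<'E'
from h import *
from scipy.spatial.transform import Rotation as Ro
o=sensors.get_obs();R=Ro.from_euler("xyz",o["tool_rot"],degrees=True).as_matrix();G=np.load("grip.npz")
h=o["tool_pos"]+R@G["h"];A=R@G["A"];T=np.array([.6248,.0233,.048])
yw=.110;x=np.array([np.cos(yw),np.sin(yw),0]);n=np.array([-x[1],x[0],0])
e=T-h;print(round(o["time_s"],2),"hole",h.round(4),"remaining cm: world",(e*100).round(2),"board x,y",np.round([e@x*100,e@n*100],2),"frame yaw/y-axis z/x-axis z",np.round([np.arctan2(A[1,0],A[0,0]),A[2,1],A[2,0]],4),"spin needed",round(yw-np.arctan2(A[1,0],A[0,0]),3),"F",o["force"].round(1),"T",o["wrist_torque"].round(2),"tool",o["tool_pos"].round(4),"q3",o["qpos"][[2,6]].round(0))
E
python3 al.py
```

```text
frame centre [0.4259 0.2901 0.1025] yaw,pitch,roll [ 0.2266  0.008  -0.0098] rms px 0.35010956517717945
grasp [0.4269 0.2915 0.1157] hole [0.4922 0.3053 0.102 ] knuckle px in 800 view [[362.1635668  195.19921395]
 [434.92462429 194.91118794]]
[ 0.1796  0.0014 -0.0661]
28.35 hole [0.4923 0.3052 0.1015] remaining cm: world [ 13.25 -28.19  -5.35] board x,y [ 10.07 -29.47] frame yaw/y-axis z/x-axis z [ 0.2263 -0.0105 -0.0081] spin needed -0.116 F [ 0.5 -0.2 -2.4] T [-0.12  0.22 -0.03] tool [0.4223 0.2859 0.2785] q3 [  40. -109.]
```

Emit:
carry_out([
  [1,-3,0,-0.02],
  [1,-3.8,0,-0.02],
  [1,-3.8,0,-0.02],
  [1,-3.8,0,-0.02],
  [1,-3.8,0,-0.02],
  [1,-3.8,0,-0.01],
  [1,-2.5,0,0],
  [0.5,-1,0,0],
  [0,0,0,0],
  [0,0,0,0],
  [0,0,0,0],
])

```text
time_s: 29.45
tool_pos: [0.491, 0.0213, 0.2666]
tool_rot: [-138.5, 88.7, 47.8]
force: [0.5, 0.2, -1.6]
grip_width: 0.0241
```

```bash
python3 al.py
```

```text
29.45 hole [0.5597 0.0303 0.0883] remaining cm: world [ 6.51 -0.7  -4.03] board x,y [ 6.39 -1.41] frame yaw/y-axis z/x-axis z [ 0.1143 -0.0212 -0.0269] spin needed -0.004 F [ 0.5  0.2 -1.6] T [-0.07  0.21  0.02] tool [0.491  0.0213 0.2666] q3 [ 53. -82.]
```

Emit:
carry_out([
  [0.1,-0.7,-1,-0.004],
  [0.05,-0.5,-1.2,0],
  [0,-0.1,-1,0],
  [0,0,0,0],
  [0,0,0,0],
])

```text
time_s: 29.95
tool_pos: [0.4914, 0.0144, 0.2326]
tool_rot: [-130.7, 88.6, 56.1]
force: [0.3, 0.7, -1.8]
grip_width: 0.0238
```

```bash
python3 al.py
```

```text
29.95 hole [0.5596 0.0243 0.0541] remaining cm: world [ 6.52 -0.1  -0.61] board x,y [ 6.47 -0.81] frame yaw/y-axis z/x-axis z [ 0.1205 -0.0186 -0.0289] spin needed -0.011 F [ 0.3  0.7 -1.8] T [-0.14  0.14  0.02] tool [0.4914 0.0144 0.2326] q3 [ 53. -77.]
```

Emit:
carry_out([
  [0.1,-0.5,-0.4,-0.012],
  [0.5,-0.1,-0.1,0],
  [0.8,0.08,0,0],
  [0.8,0.08,0,0],
  [0.5,0.05,0,0],
  [0,0,0,0],
  [0,0,0,0],
])

```text
time_s: 30.65
tool_pos: [0.5224, 0.0115, 0.2286]
tool_rot: [-135.8, 88.5, 50.3]
force: [-0.1, -0.5, -1.9]
grip_width: 0.0235
```

```bash
python3 al.py
```

```text
30.65 hole [0.5913 0.0207 0.0503] remaining cm: world [ 3.35  0.26 -0.23] board x,y [ 3.36 -0.11] frame yaw/y-axis z/x-axis z [ 0.1097 -0.0184 -0.0256] spin needed 0.0 F [-0.1 -0.5 -1.9] T [-0.1   0.19 -0.01] tool [0.5224 0.0115 0.2286] q3 [ 51. -73.]
```

```bash
cat > prof.py <<'E'
from h import *
from scipy.spatial.transform import Rotation as Ro
import sys
o=sensors.get_obs();K,E=model("wrist");im=viewer.read_camera("wrist");np.savez(sys.argv[1],K=K,E=E,im=im)
R=Ro.from_euler("xyz",o["tool_rot"],degrees=True).as_matrix();G=np.load("grip.npz")
h=o["tool_pos"]+R@G["h"];A=R@G["A"];T=np.array([.6248,.0233,.048])
yw=.110;x=np.array([np.cos(yw),np.sin(yw),0]);n=np.array([-x[1],x[0],0]);z=np.array([0,0,1])
def S(P):
    p=proj(K,E,np.array(P)).astype(np.float32);print("px",p[0].round(),p[-1].round())
    return " ".join("%d/%d"%(c.mean(),int(c[0])-int(c[2])) for c in cv2.remap(im,p[None,:,0],p[None,:,1],cv2.INTER_LINEAR)[0])
print("block tubes, y -45..45 step 1.5, gray/R-B");print(S([T+n*t+z*.009 for t in np.arange(-.045,.0451,.0015)]))
print("frame tube, y -21..21");print(S([h+A[:,1]*t+A[:,2]*.009 for t in np.arange(-.021,.0211,.001)]))
print("block tube across x at +26, -20..20mm");print(S([T+n*.026+x*t+z*.009 for t in np.arange(-.020,.0201,.001)]))
print("frame tube across x, -20..20");print(S([h+A[:,0]*t+A[:,2]*.009 for t in np.arange(-.020,.0201,.001)]))
E
python3 prof.py pics/w13.npz
```

```text
block tubes, y -45..45 step 1.5, gray/R-B
px [349.  55.] [167.  57.]
197/23 199/24 193/23 186/24 189/23 196/24 198/2 208/-3 207/-2 206/-2 206/-3 205/-2 205/-2 213/-3 212/-3 211/-3 211/-3 212/-2 212/-2 211/-3 175/-2 126/7 195/24 195/24 195/24 192/24 188/23 187/22 194/24 197/23 194/22 193/23 195/24 193/24 164/22 163/20 166/21 163/21 162/21 131/14 88/0 216/-2 215/-2 214/-2 214/-3 212/-2 212/-3 207/-3 206/-3 204/-2 203/-4 201/-3 202/-2 208/-2 206/-3 183/19 195/24 189/23 192/24 195/23 193/23
frame tube, y -21..21
px [296. 125.] [214. 125.]
243/-1 242/0 243/-2 241/4 238/11 238/11 238/11 238/12 236/9 221/0 221/-2 221/-2 220/-2 220/-2 209/-1 221/0 209/-2 220/-2 221/-2 221/-3 221/-1 221/-2 221/-2 220/-2 220/-2 220/-2 220/-1 219/-1 220/-1 220/-1 220/-2 220/-3 218/-1 236/0 243/0 243/-1 243/-1 243/-1 243/0 243/-1 243/-1 242/1 242/2
block tube across x at +26, -20..20mm
px [207.  99.] [203.  11.]
193/23 191/24 196/24 200/25 198/24 199/24 199/24 195/24 193/24 187/23 78/0 89/-1 111/0 119/-1 144/-1 162/-1 174/-1 183/-2 190/-2 146/-2 206/-3 213/-3 204/-1 133/-1 125/-1 117/-1 109/-1 61/0 58/0 59/0 59/-1 59/-1 112/-1 69/30 58/41 58/40 57/40 53/35 52/36 51/35 55/39
frame tube across x, -20..20
px [255. 164.] [255.  84.]
215/-1 216/-2 216/-1 217/-2 220/-3 221/-2 218/-2 175/4 209/-2 216/-2 218/-1 214/-1 216/-2 219/-1 220/0 218/-2 220/-2 218/-2 218/0 220/-2 221/-2 222/-2 219/-3 212/-1 209/-3 200/-2 190/-2 179/-2 149/0 220/16 242/0 243/-1 242/0 242/1 242/0 243/-2 243/-2 212/18 202/24 196/24 196/24
```

Measured edges match: block tube centres are off by about 0.2 mm and the frame tube by -0.4 mm. For height, kinematics says the hole is about 1.9 mm higher than the image fit, and the image sizes read small, so I trust +1.5 mm. I fold both in and insert.

```bash
sed -i 's/T=np.array(\[.6248,.0233,.048\])/T=np.array([.6247,.0239,.0465])/' al.py; python3 al.py
```

```text
30.7 hole [0.5913 0.0208 0.0503] remaining cm: world [ 3.34  0.31 -0.38] board x,y [ 3.35 -0.06] frame yaw/y-axis z/x-axis z [ 0.1098 -0.0183 -0.0254] spin needed 0.0 F [-0.1 -0.6 -2.2] T [-0.07  0.14 -0.02] tool [0.5224 0.0115 0.2286] q3 [ 51. -73.]
```

Emit:
carry_out([
  [0.4,0.0,-0.3,0],
  [0.5,0.05,-0.05,0],
  [0.5,0.05,0,0],
  [0.3,0.03,0,0],
  [0,0,0,0],
  [0,0,0,0],
])

```text
time_s: 31.3
tool_pos: [0.5405, 0.0131, 0.2246]
tool_rot: [-134.3, 88.5, 51.9]
force: [-0.1, -0.3, -2.8]
grip_width: 0.024
```

```bash
python3 al.py
```

```text
31.3 hole [0.6093 0.0225 0.0463] remaining cm: world [1.54 0.14 0.02] board x,y [ 1.54 -0.03] frame yaw/y-axis z/x-axis z [ 0.1101 -0.0178 -0.026 ] spin needed -0.0 F [-0.1 -0.3 -2.8] T [-0.08  0.18 -0.01] tool [0.5405 0.0131 0.2246] q3 [ 50. -72.]
```

Very well aligned; the tubes will now enter the gap.

Emit:
carry_out([
  [0.3,0.0,0,0],
  [0.4,0.03,0,0],
  [0.3,0.03,0,0],
  [0,0,0,0],
  [0,0,0,0],
])

```text
time_s: 31.8
tool_pos: [0.5514, 0.0138, 0.2247]
tool_rot: [-134.0, 88.5, 52.1]
force: [0.3, 0.6, -3.2]
grip_width: 0.0237
```

```bash
python3 al.py
```

```text
31.8 hole [0.6202 0.0232 0.0464] remaining cm: world [0.45 0.07 0.01] board x,y [0.46 0.02] frame yaw/y-axis z/x-axis z [ 0.1102 -0.0175 -0.0259] spin needed -0.0 F [ 0.3  0.6 -3.2] T [-0.11  0.17 -0.02] tool [0.5514 0.0138 0.2247] q3 [ 50. -71.]
```

Emit:
carry_out([
  [0.25,0.03,0,0],
  [0.15,0.03,0,0],
  [0,0,0,0],
  [0,0,0,0],
  [0,0,0,0],
])

```text
time_s: 32.3
tool_pos: [0.5555, 0.0144, 0.2246]
tool_rot: [-133.3, 88.5, 52.8]
force: [0.6, -0.2, -1.8]
grip_width: 0.0238
```

```bash
python3 al.py; sed -i 's/T=np.array(\[.6248,.0233,.048\])/T=np.array([.6247,.0236,.048])/; s/h=o\["tool_pos"\]+R@G\["h"\]/h=o["tool_pos"]+R@G["h"]+np.array([0,0,.0015])/' prof.py; python3 prof.py pics/w14.npz
```

```text
32.3 hole [0.6243 0.0239 0.0463] remaining cm: world [0.04 0.   0.02] board x,y [ 0.04 -0.  ] frame yaw/y-axis z/x-axis z [ 0.1102 -0.0174 -0.0262] spin needed -0.0 F [ 0.6 -0.2 -1.8] T [-0.11  0.16  0.03] tool [0.5555 0.0144 0.2246] q3 [ 49. -71.]
block tubes, y -45..45 step 1.5, gray/R-B
px [345. 125.] [168. 125.]
169/22 165/22 160/21 159/22 160/20 165/21 204/-2 207/-2 207/-1 198/-1 204/-2 204/-3 203/-2 209/-2 209/-4 208/-2 207/-3 206/-3 205/-3 205/-3 144/-1 136/12 193/8 222/-2 218/-2 221/-1 222/-1 221/-2 221/-2 221/-2 221/-1 222/-3 221/-2 220/-2 220/-1 220/-1 219/-2 207/-2 182/10 113/6 128/-2 220/-3 219/-2 218/-2 217/-2 216/-2 215/-2 213/-3 211/-2 210/-2 209/-3 201/-3 208/-2 205/-2 204/-3 183/20 193/24 199/23 204/24 195/23 199/24
frame tube, y -21..21
px [296. 125.] [214. 125.]
205/-3 205/-3 205/-2 204/-3 203/-3 187/-2 109/-2 134/12 172/17 215/1 221/-2 210/-2 221/-2 221/-1 221/-1 221/-1 221/-2 221/-2 221/-2 221/-2 222/-1 221/-2 221/-3 221/-2 220/-2 220/-2 220/-1 218/-1 214/-1 208/-2 211/-2 203/-2 211/0 170/18 116/8 106/-2 170/-3 219/-3 217/-2 217/-2 216/-2 216/-1 215/-3
block tube across x at +26, -20..20mm
px [207. 164.] [203.  83.]
162/60 152/55 158/50 156/57 142/50 154/69 154/52 115/46 64/48 162/21 166/22 169/21 84/-1 114/-2 137/-2 158/-2 172/-2 182/-1 191/-2 154/-2 213/-3 218/-3 215/-2 163/-1 130/-2 123/-1 118/-1 111/-1 99/-1 128/-1 67/-1 126/5 66/36 55/38 111/75 170/106 193/106 193/106 194/105 194/106 192/107
frame tube across x, -20..20
px [255. 164.] [255.  84.]
214/0 216/-1 216/-1 217/-1 219/-3 222/-2 219/-3 180/4 218/-2 217/-2 218/-2 216/-1 217/-3 219/-1 220/0 219/-1 220/-2 219/-2 219/-1 221/-3 221/-2 222/-2 218/-2 145/-2 137/-3 131/-2 125/-3 118/-1 96/-2 54/-1 61/-2 130/1 79/32 57/39 86/59 154/98 191/107 194/105 196/104 196/105 195/105
```

x and y agree to within about 0.5 mm in the image. For height, I check the scale of the frame's 170 mm rail against the block's 160 mm top in the same picture.

```bash
cat > zc.py <<'E'
from h import *
from scipy.spatial.transform import Rotation as Ro
d=np.load("pics/w14.npz");K,E,im=d["K"],d["E"],d["im"].astype(np.float32)
o=sensors.get_obs();R=Ro.from_euler("xyz",o["tool_rot"],degrees=True).as_matrix();G=np.load("grip.npz")
h=o["tool_pos"]+R@G["h"];A=R@G["A"]
yw=.110;x=np.array([np.cos(yw),np.sin(yw),0]);n=np.array([-x[1],x[0],0]);z=np.array([0,0,1])
c=np.array([.6247,.0236,.048])+.031*x
def edges(name,O,Y,L):
    for s in(1,-1):
        t=np.arange(L-.008,L+.008,.0002);p=proj(K,E,O+np.outer(s*t,Y)).astype(np.float32)
        v=cv2.remap(im,p[None,:,0],p[None,:,1],cv2.INTER_LINEAR)[0];q=v[:,0]-v[:,2]
        g=np.abs(cv2.GaussianBlur(np.gradient(v,axis=0),(1,9),0)).sum(1);i=g.argmax()
        print(name,s,"edge mm",round(t[i]*1000,1),"R-B in/out",q[5].round(),q[-5].round(),"px",p[i].round(1))
for dx in(.044,.048): edges("rail",h+A@np.array([dx-.068,0,.012]),A[:,1],.085)
for dx in(-.005,.0,.008): edges("block",c+x*dx+z*.039,n,.080)
print("cam z",(-E[:3,:3].T@E[:3,3]).round(4))
E
python3 zc.py
```

```text
rail 1 edge mm 85.8 R-B in/out 125.0 -1.0 px [ 94.1 172. ]
rail -1 edge mm 85.4 R-B in/out 114.0 16.0 px [421.5 172.7]
rail 1 edge mm 85.8 R-B in/out 127.0 -2.0 px [ 93.2 164.5]
rail -1 edge mm 85.4 R-B in/out 112.0 10.0 px [422.4 164.9]
block 1 edge mm 79.6 R-B in/out 98.0 -3.0 px [49.9 56.8]
block -1 edge mm 79.2 R-B in/out 108.0 1.0 px [462.8  53.5]
block 1 edge mm 79.4 R-B in/out 107.0 -2.0 px [48.1 42.7]
block -1 edge mm 79.2 R-B in/out 109.0 24.0 px [465.1  39. ]
block 1 edge mm 79.6 R-B in/out 105.0 -2.0 px [43.8 19.5]
block -1 edge mm 79.0 R-B in/out 105.0 59.0 px [468.3  15. ]
cam z [0.6249 0.0207 0.2058]
```

The scales put the frame hole at z of about 0.048, matching the kinematic estimate and the 0.048 target. I let it settle, check the drift, and hand in.

Emit:
carry_out([
  [0,0,0,0],
  [0,0,0,0],
  [0,0,0,0],
])

```text
time_s: 32.65
tool_pos: [0.5554, 0.0144, 0.2246]
tool_rot: [-132.8, 88.5, 53.4]
force: [-0.1, 0.6, -2.1]
grip_width: 0.0239
```

```bash
python3 al.py; python3 prof.py pics/w15.npz | sed -n 2,6p; python3 - <<'E'
from h import *
o=sensors.get_obs();print(np.abs(o["joint_velocities"]).max(),o["grip_width"])
env.sign_off();print("handed in")
E
```

```text
32.65 hole [0.6241 0.0239 0.0462] remaining cm: world [0.06 0.   0.03] board x,y [ 0.06 -0.01] frame yaw/y-axis z/x-axis z [ 0.1102 -0.0172 -0.0264] spin needed -0.0 F [-0.1  0.6 -2.1] T [-0.08  0.18 -0.  ] tool [0.5554 0.0144 0.2246] q3 [ 49. -71.]
px [345. 124.] [168. 125.]
169/22 165/21 159/22 160/22 159/21 164/21 204/-3 207/-2 206/-2 205/-2 205/-3 204/-2 211/-3 210/-2 209/-2 208/-2 208/-1 207/-2 206/-2 205/-3 150/-1 134/12 189/7 223/-1 220/-1 223/-2 223/-2 222/-2 222/-2 222/-2 222/-2 222/-2 221/-3 221/-1 214/-1 220/-1 219/-2 211/-3 178/10 114/6 127/-2 220/-2 220/-3 218/-2 217/-2 216/-2 214/-2 201/-3 198/-2 197/-2 195/-3 194/-1 194/-2 208/-1 205/-1 183/21 192/24 200/24 204/24 195/23 198/23
frame tube, y -21..21
px [296. 125.] [214. 125.]
204/-2 203/-2 202/-2 202/-2 201/-2 183/-2 115/0 134/12 172/16 215/0 220/-1 209/-2 221/-1 220/-1 221/-2 221/-1 221/-2 221/-2 221/-2 221/-2 221/-2 221/-2 221/-3 221/-2 220/-2 218/-1 213/-1 203/-2 220/-1 207/-1 210/-2 204/-3 211/0 170/18 116/7 105/-1 171/-2 217/-2 216/-3 215/-2 214/-1 214/-1 213/-1
0.15384459619007215 0.024014649321895044
the job is handed in; nothing more can be done
handed in
```

The block is home in the fence corner, and the frame is held in the gripper with its knuckle between the block's two knuckles. I handed the job in at about 32.8 s of the 58 s allowed; no verdict was given.

**What I did:**
- **Block:** I gripped it, turned it square and slid it to the corner. After release it stood about 4 mm off the far fence. My first corrective push tipped it, because the tilted fingers pushed near its top. I backed off and pushed again low down, at both ends of its face and on its end, until it stopped against both fences.
- **Frame:** I gripped the larger frame across its middle rail, lifted it and slid its knuckle into the gap.

**Last checks:**

| Check | Result | Limit |
|---|---|---|
| Block position from the corner (before the frame was picked up) | about (-18.8, -78.1) mm | within 3.5 mm of (-20, -80) |
| Block square to the fences | within about 0.01 rad | 0.04 rad |
| Frame hole across the axis, x | about 0.6 mm off | 3 mm |
| Frame hole along the axis, y | about 0.4 mm off | 4 mm |
| Frame hole height | about 0.5 mm off | 3 mm |
| Frame tilt, about the axis across the hole | about 0.02 rad | 0.07 rad |

At the end the wrist carried only about the frame's weight, with no sign of contact with the block, and the grip was steady at 24 mm.

**Disagreement:** the first image fit of the frame's height in the gripper read about 1.9 mm lower than the arm's own position. A later size check in the image agreed with the arm, so I used a 1.5 mm correction.

**Not checked:** I did not measure the bystanders again. All 12 picture views were used by then, so the final alignment was checked numerically only.

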